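# Put the round dies away and stack the upper tray

### The job

Put the three round steel dies away in the lower tray, each standing upright in the pocket made for its size (smallest die in the smallest pocket, largest in the largest), and leave the square dies where they are. When all three are in, lift the upper tray by its handle and stack it on the lower tray so that its four pin legs drop fully into the corner sockets, and let go.

Things in the scene. Friction and masses are not known exactly. Their poses are not given: they have to be found in the camera images.
- round_small: small round die: plain steel cylinder standing upright, 22 mm across, 30 mm high, with a darker disc on its top; 100 g. Origin: centre of its underside; z up its axis.
- round_medium: medium round die: plain steel cylinder standing upright, 34 mm across, 30 mm high, with a darker disc on its top; 155 g. Origin: centre of its underside; z up its axis.
- round_large: large round die: plain steel cylinder standing upright, 46 mm across, 30 mm high, with a darker disc on its top; 209 g. Origin: centre of its underside; z up its axis.
- small_pocket: grey block, 68 x 68 x 18 mm, fixed on the lower tray, with a round pocket in its middle, 32 mm across, 12 mm deep, 3 mm chamfer: for the small round die. The three blocks stand in a row in the lower tray, 70 mm apart, in any order. Origin: centre of the block's underside (6 mm above the bench); z up. Pocket floor at z = 6 mm, block top at 18 mm; a seated die stands 18 mm proud.
- medium_pocket: grey block, 68 x 68 x 18 mm, fixed on the lower tray, with a round pocket in its middle, 44 mm across, 12 mm deep, 3 mm chamfer: for the medium round die. The three blocks stand in a row in the lower tray, 70 mm apart, in any order. Origin: centre of the block's underside (6 mm above the bench); z up. Pocket floor at z = 6 mm, block top at 18 mm; a seated die stands 18 mm proud.
- large_pocket: grey block, 68 x 68 x 18 mm, fixed on the lower tray, with a round pocket in its middle, 56 mm across, 12 mm deep, 3 mm chamfer: for the large round die. The three blocks stand in a row in the lower tray, 70 mm apart, in any order. Origin: centre of the block's underside (6 mm above the bench); z up. Pocket floor at z = 6 mm, block top at 18 mm; a seated die stands 18 mm proud.
- lower_tray: lower tray, fixed: wooden plate 84 (x) by 262 (y) by 6 mm with the three grey pocket blocks in a row along its y; a pale wooden bar at each end, top at z = 24 mm, each with two round sockets 15.5 mm across, 12 mm deep, 3 mm chamfer: centres x = +-29, y = +-118 mm, floors z = 12 mm. Side rails 12 mm high. Origin: centre of its underside, on the bench; z up.
- upper_tray: loose empty wooden tray, 84 (x) by 262 (y) mm, 350 g, on four 10 mm steel pin legs with tapered tips at x = +-29, y = +-118 mm. Origin: midway between the leg tips; z up. Underside z = 42, wall tops 61 mm. Bar handle over its middle: 14 mm wide (x), 84 long (y), z = 86 to 100 mm, on thin posts at y = +-33. Stacked, its origin is 12 mm above the lower tray's; either way round fits.
- square_small: small square die: plain steel block, 24 x 24 mm, 30 mm high, with a darker square on its top; 150 g. To be left alone. Origin: centre of its underside; z up.
- square_large: large square die: plain steel block, 38 x 38 mm, 30 mm high, with a darker square on its top; 300 g. To be left alone. Origin: centre of its underside; z up.
There are look-alikes about, which are no part of the job. Leave any green or turquoise look-alike of the round_small alone.

How it is judged:
By the outcome, as a careful person would: the job done as asked, in the order asked, and still so for the second after the job is handed in, with the robot touching nothing.
It also fails if it takes over 99 s, if anything falls off the work surface, if the arm or the gripper's body presses on something with over 40 N, if the wrist force passes 120 N, or if a joint passes its speed limit or range.

### The arm

A 7-joint arm with a two-finger parallel gripper is mounted at the origin on a cart in front of the work surface, level with it; the furniture and walls round the work are solid. World frame = base frame: x ahead of the robot, y to its left, z up, the work surface at z = 0. Lengths are in m, angles in rad, forces in N, time in s.
With the tool pointing down it reaches from about 0.4 to 0.75 m from the base axis. Payload 19.5 kg.
Tool frame: the origin (TCP) lies midway between the tips of the shut fingers; the grasp point (between the pads) lies env.hold_point_z behind it (env.hold_point_z is the distance from the TCP to the grasp point, in m); z points along the fingers, x is the direction in which the jaws open and shut, and the axes are right-handed (so a half turn about z gives the same grasp; the last joint's range is limited). The gripper opens to 85 mm and grips with 20 to 120 N. Pads are 22 mm wide; open, the fingers measure 114 mm over their backs; the gripper's body (76 mm by 85 mm) begins 54 mm behind the grasp point. The pads swing forward as they close: fully open they stand 13 mm farther back than shut.
Start: joints at [-1.156, 0.707, -0.028, 1.485, 0.022, 0.951, -0.075], TCP at [0.254, 0.516, 0.21] pointing down, gripper open.
Joint ranges: [-2.71, 2.71], [-0.32, 2.16], [-1.57, 1.52], [0, 2.45], [-1.46, 4.6], [0, 2.02], [-2.83, 2.83]. Speed limits (rad/s): [1.89, 1.89, 2.57, 2.57, 3.01, 3.01, 3.01].

### API

Orientations are given as a 3x3 rotation matrix whose columns are the frame's x, y, z axes.
In Python, from bench import env gives the robot as it stands.
- The arm moves only by the tool carry_out, never from a script. Its argument "motion" is text: rows parted by semicolons, each of 7 numbers parted by spaces: the shift along the world's x, y, z normalised to -1 to 1, where 1 is 0.02 m, then the turn, a rotation vector about the world's x, y, z normalised to -1 to 1, where 1 is 6 degrees, then the closure, from -1 (fully open) to 1 (shut). In form: tx ty tz ax ay az grip; .... A call has 1 to 5 rows; each row shifts and turns the commanded pose from where the row before left it; what a row does not reach is not made up. A row lasts 1/12 s, in which the tool goes at most 41.7 mm and 7.16 degrees, less where a joint would pass 70% of its speed; a pose out of reach is approached as far as the arm can. A call with a number of a shift or a turn outside -1 to 1 is refused whole. A call with a gripper value outside its range is refused whole. The fingers move at their own pace and stop on an object; the grip force is fixed at half the most. Time passes only in rows, so rows that do not move let the fingers close. It gives the time, the measured TCP pose, the force and the opening at its end, in the units of the state.
- env.get_obs(): the state, without advancing time (a new reading comes with each control period).
- env.read_camera(name): name is "side" or "top" or "wrist"; returns a dict with "img" (480x640x3 uint8, blue, green, red), "depth" (480x640 float32, m along the optical axis (not along the pixel's ray), 0 where there is no reading), "K" (3x3 intrinsics, pixels), "world_from_camera" (4x4, takes a point from camera to world coordinates). Camera axes: x right, y down, z forward; pixel columns grow to the right and rows downward; lengths in m; the calibration is good to about 2 mm. A picture is of the moment at which its call begins.
- env.hand_in(): hands the job in, once; it reports no verdict.
The state is a dict: "time": time; "qpos": joint angles; "joint_vel": joint speeds; "joint_torque": joint torques, N m; "eef_pos": TCP position; "tool_rot": TCP orientation; "contact_force": force on the tool from outside, world axes, zero at the start; "torque": the same for the moment, N m; "finger_gap": opening from 0.0 (shut) to 1.0 (fully open).
Only numpy, scipy, OpenCV 4.12 (cv2) and the standard library are available. Lean on these libraries where they do the work, as an engineer would, in place of code of your own. Each camera call takes 0.05 s, during which the arm holds its last target.

## Working session

There is one attempt and no reset: what is moved stays moved. The work goes in short steps, Python scripts to look and compute and a tool call to move; the robot and the scene stay as the last step left them, time stands still between calls to the robot, and variables do not carry over. Pictures are saved under pics/ and viewed, and the job is handed in when it is done.

Besides the shell and the picture viewer there is one more tool, called as name(argument=value, ...) on one line, values as JSON. carry_out: Moves the arm, as the interface text tells. Its arguments: {"type":"object","properties":{"motion":{"type":"string"}},"required":["motion"]}

```bash
ls; mkdir -p pics
python3 - <<'E'
from bench import env
import cv2,numpy as np
np.set_printoptions(precision=4,suppress=True)
o=env.get_obs();print(o, env.hold_point_z)
for n in ["side","top","wrist"]:
    c=env.read_camera(n);cv2.imwrite(f"pics/{n}0.png",c["img"]);np.savez(f"{n}0.npz",**c);print(n,c["K"],c["world_from_camera"])
E
```

```text
pics
{'time': 0.0, 'qpos': array([-1.1557,  0.7071, -0.0276,  1.485 ,  0.022 ,  0.9509, -0.0755]), 'joint_vel': array([-0.0014,  0.0005, -0.0003, -0.0002, -0.0007, -0.0003,  0.0007]), 'joint_torque': array([ -0.0008, -88.321 ,   1.2344, -23.6161,   0.0169,   0.0066,
         0.0001]), 'eef_pos': array([0.2535, 0.5158, 0.2097]), 'tool_rot': array([[ 0.4411,  0.8975, -0.0004],
       [ 0.8975, -0.4411, -0.001 ],
       [-0.0011,  0.    , -1.    ]]), 'contact_force': array([-0.4371,  0.8704, -0.0744]), 'torque': array([-0.0066, -0.0197,  0.0294]), 'finger_gap': 1.0029708850334234} 0.0187
side [[499.8377   0.     319.6822]
 [  0.     499.8377 241.5665]
 [  0.       0.       1.    ]] [[-0.9999  0.0121 -0.0004  0.5483]
 [ 0.005   0.3831 -0.9237  0.8165]
 [-0.011  -0.9236 -0.3831  0.3783]
 [ 0.      0.      0.      1.    ]]
top [[476.336    0.     323.7764]
 [  0.     476.336  243.7084]
 [  0.       0.       1.    ]] [[ 0.0199 -0.9893  0.1444  0.4169]
 [-0.9998 -0.0208 -0.0045  0.0107]
 [ 0.0075 -0.1443 -0.9895  0.8713]
 [ 0.      0.      0.      1.    ]]
wrist [[375.8473   0.     320.3582]
 [  0.     375.8473 242.2503]
 [  0.       0.       1.    ]] [[ 0.4402  0.8614  0.2533  0.1893]
 [ 0.8979 -0.4221 -0.1248  0.5472]
 [-0.0006  0.2824 -0.9593  0.3736]
 [ 0.      0.      0.      1.    ]]
```

View pics/top0.png

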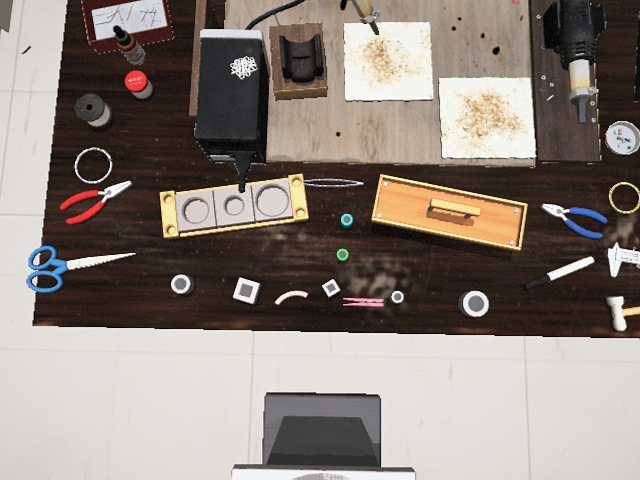

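View pics/side0.png

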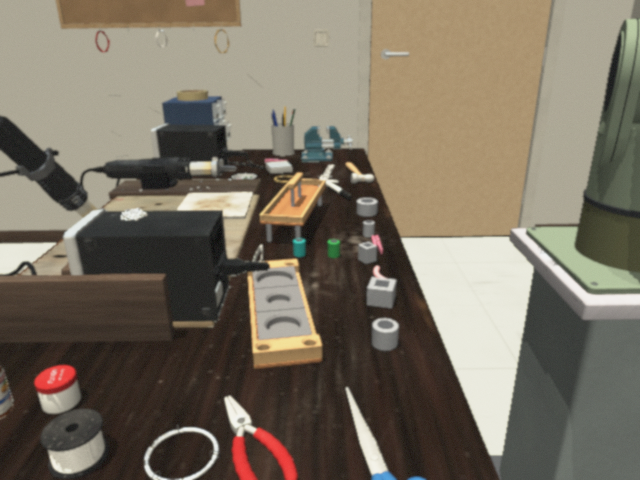

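View pics/wrist0.png

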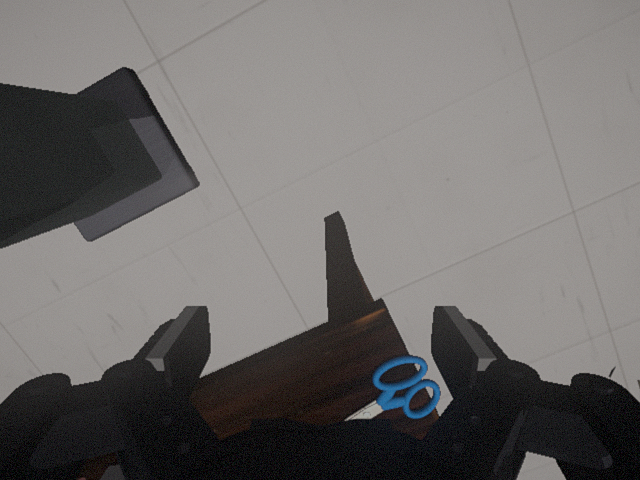

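Top view: round candidates are at (181,284), (397,297) and (474,303), the squares at (247,291) and (332,288). The turquoise (347,219) and green (342,254) look-alikes are to be left. The lower tray is at (234,206) and the upper tray at (449,212). Next I measure these and make an enlarged crop.

```bash
cat > h.py <<'E'
import numpy as np,cv2
np.set_printoptions(precision=4,suppress=True)
def load(n):
    d=np.load(n);return {k:d[k] for k in d.files}
def ray(c,uv,z):
    uv=np.atleast_2d(uv).astype(float);K=c["K"];T=c["world_from_camera"]
    d=np.c_[(uv[:,0]-K[0,2])/K[0,0],(uv[:,1]-K[1,2])/K[1,1],np.ones(len(uv))]@T[:3,:3].T
    o=T[:3,3];s=(z-o[2])/d[:,2];return o+d*s[:,None]
def cloud(c):
    K=c["K"];T=c["world_from_camera"];v,u=np.mgrid[:480,:640];z=c["depth"]
    p=np.stack([(u-K[0,2])/K[0,0]*z,(v-K[1,2])/K[1,1]*z,z],-1);w=p@T[:3,:3].T+T[:3,3];w[z==0]=np.nan;return w
def proj(c,P):
    T=np.linalg.inv(c["world_from_camera"]);p=np.atleast_2d(P)@T[:3,:3].T+T[:3,3];q=p@c["K"].T;return q[:,:2]/q[:,2:]
E
python3 - <<'E'
from h import *
c=load("top0.npz");w=cloud(c);im=c["img"]
z=w[...,2]
# dies: height ~0.03
for name,(u,v) in dict(med=(181,284),sqL=(247,291),sqS=(332,288),sm=(397,297),lg=(474,303),tq=(347,219),gr=(342,254)).items():
    r=24 if name in("lg","sqL","med") else 14
    m=np.zeros((480,640),np.uint8);s=z[v-r:v+r,u-r:u+r]
    sub=((s>0.024)&(s<0.036)).astype(np.uint8)
    P=w[v-r:v+r,u-r:u+r][sub>0]
    n,l,st,ce=cv2.connectedComponentsWithStats(sub)
    i=1+np.argmax(st[1:,4]);P=w[v-r:v+r,u-r:u+r][l==i]
    lo,hi=P.min(0),P.max(0)
    print(name,"z",np.median(P[:,2]),"ctr",(lo+hi)/2,"mean",P.mean(0),"size",(hi-lo)*1e3)
x=np.hstack([cv2.resize(im[255:335,140:300],None,fx=2.5,fy=2.5,interpolation=3),cv2.resize(im[255:335,340:500],None,fx=2.5,fy=2.5,interpolation=3)])
y=cv2.resize(im[150:260,150:550],(800,220),interpolation=3)
hm=cv2.applyColorMap((np.clip(np.nan_to_num(z[60:260,150:550]),0,0.2)/0.2*255).astype(np.uint8),cv2.COLORMAP_JET)
cv2.imwrite("pics/crop1.png",np.vstack([x,y]));cv2.imwrite("pics/h1.png",cv2.resize(hm,None,fx=2,fy=2))
E
```

```text
med z 0.030199764219630665 ctr [0.4645 0.2583 0.0294] mean [0.4639 0.2577 0.03  ] size [31.8661 32.7851 10.7066]
sqL z 0.030376744567957137 ctr [0.4547 0.142  0.0303] mean [0.4546 0.1424 0.0303] size [45.1329 44.5502  8.7277]
sqS z 0.030047582098361503 ctr [ 0.462  -0.0065  0.0293] mean [ 0.4623 -0.0062  0.0301] size [30.1937 30.0081  9.0618]
sm z 0.03019737709020287 ctr [ 0.4486 -0.123   0.03  ] mean [ 0.4488 -0.1229  0.0303] size [19.4068 19.7623 10.9121]
lg z 0.03056308082595649 ctr [ 0.44   -0.2607  0.03  ] mean [ 0.4397 -0.2601  0.0304] size [45.3782 44.5868 11.53  ]
tq z 0.03025788371168059 ctr [ 0.5849 -0.0332  0.03  ] mean [ 0.5851 -0.0325  0.0303] size [19.9916 20.0094  9.0012]
gr z 0.030345807869003982 ctr [ 0.5222 -0.0251  0.0294] mean [ 0.5218 -0.0256  0.0303] size [21.3962 19.7843  9.653 ]
```

View pics/crop1.png

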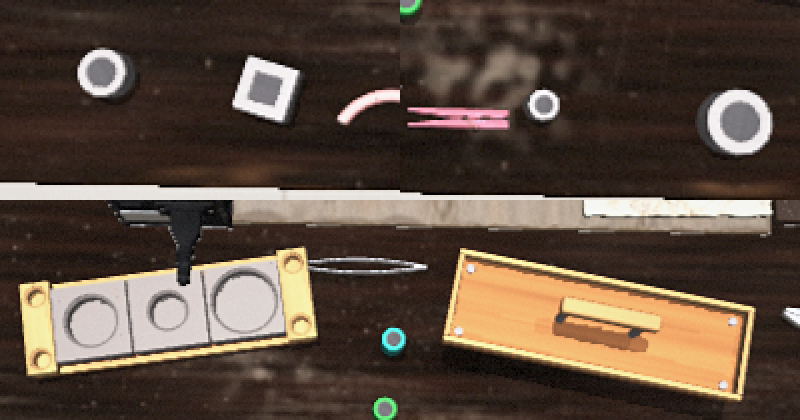

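View pics/h1.png

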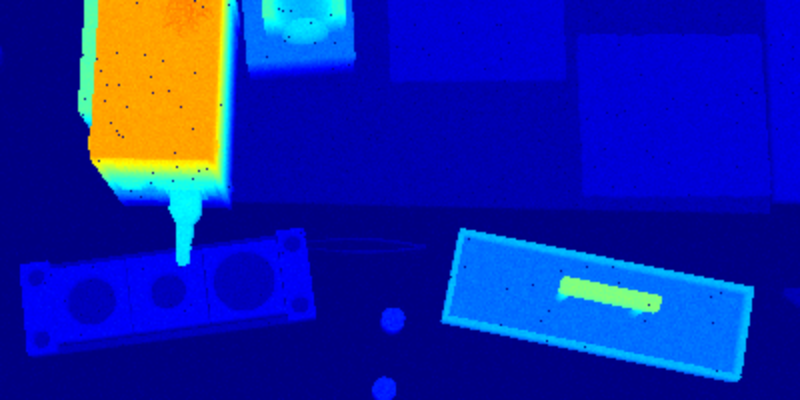

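```bash
python3 - <<'E'
from h import *
c=load("top0.npz");w=cloud(c);im=c["img"];z=w[...,2]
# nozzle and box
for v in range(140,204,4):
    s=w[v,215:270];m=s[:,2]>0.04
    if m.any():
        q=s[m];print(v,m.sum(),"x %.3f..%.3f y %.3f..%.3f z %.3f..%.3f"%(q[:,0].min(),q[:,0].max(),q[:,1].min(),q[:,1].max(),q[:,2].min(),q[:,2].max()))
hsv=cv2.cvtColor(im,cv2.COLOR_BGR2HSV)
g=cv2.cvtColor(im,cv2.COLOR_BGR2GRAY)
# lower tray pale bars: top z=.024 contour min area rect using depth .018-.03
m=((z>0.015)&(z<0.03)).astype(np.uint8);m[:, :155]=0;m[:,315:]=0;m[:165]=0;m[242:]=0
n,l,st,ce=cv2.connectedComponentsWithStats(m);i=1+np.argmax(st[1:,4]);P=w[l==i]
r=cv2.minAreaRect((P[:,:2]*1e3).astype(np.float32));print("lower rect",r,st[i])
m=((z>0.055)&(z<0.07)).astype(np.uint8);m[:, :360]=0;m[:,540:]=0;m[:165]=0;m[260:]=0
P=w[m>0];r=cv2.minAreaRect((P[:,:2]*1e3).astype(np.float32));print("upper rim",r,np.median(P[:,2]))
m=((z>0.09)&(z<0.11)).astype(np.uint8);m[:, :360]=0;m[:,540:]=0;m[:165]=0;m[260:]=0
P=w[m>0];r=cv2.minAreaRect((P[:,:2]*1e3).astype(np.float32));print("handle",r,np.median(P[:,2]),P.mean(0))
E
python3 - <<'E'
import sys;sys.path.insert(0,'.')
from h import *
s=load("side0.npz")
cv2.imwrite("pics/s1.png",cv2.resize(s["img"][180:370,180:420],None,fx=3.2,fy=3.2,interpolation=3)[:600])
E
```

```text
140 50 x 0.689..0.725 y 0.118..0.188 z 0.044..0.140
144 49 x 0.688..0.717 y 0.118..0.190 z 0.044..0.123
148 50 x 0.690..0.711 y 0.119..0.196 z 0.041..0.101
152 50 x 0.688..0.704 y 0.119..0.198 z 0.040..0.082
156 49 x 0.683..0.693 y 0.119..0.204 z 0.050..0.076
160 16 x 0.676..0.681 y 0.139..0.164 z 0.064..0.076
164 17 x 0.669..0.675 y 0.140..0.165 z 0.060..0.076
168 14 x 0.662..0.667 y 0.141..0.162 z 0.061..0.075
172 9 x 0.656..0.659 y 0.146..0.158 z 0.063..0.071
176 9 x 0.648..0.652 y 0.145..0.158 z 0.063..0.074
180 8 x 0.642..0.644 y 0.146..0.157 z 0.065..0.072
184 8 x 0.634..0.637 y 0.146..0.157 z 0.064..0.073
188 7 x 0.627..0.629 y 0.147..0.157 z 0.067..0.072
192 4 x 0.621..0.621 y 0.150..0.155 z 0.068..0.071
lower rect ((608.624267578125, 173.0296630859375), (85.07316589355469, 262.3093566894531), 8.938963890075684) [ 160  174  148   64 4087]
upper rim ((596.8759155273438, -210.08651733398438), (262.6217956542969, 85.0540542602539), 79.36177062988281) 0.06071326948604994
handle ((596.8841552734375, -210.1026611328125), (84.37338256835938, 15.033677101135254), 79.20826721191406) 0.09960881058161514 [ 0.596  -0.2088  0.0992]
```

View pics/s1.png

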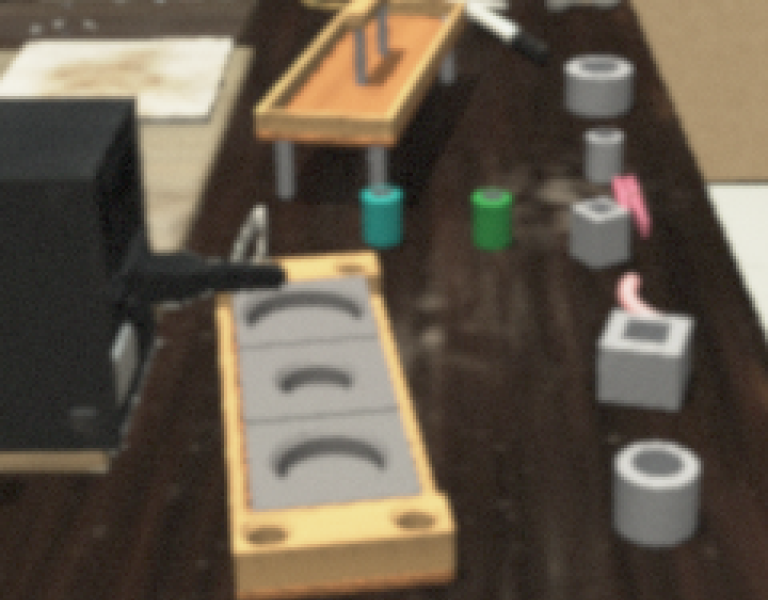

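Run:
```python
from h import *
c=load("top0.npz");s=load("side0.npz")
for zz in (0.03,0.05,0.065,0.08): 
    p=ray(c,(242,191),zz);print(zz,p,proj(s,p))
w=cloud(s)
for v in range(252,280,2):
    q=w[v,235:275];print(v,np.round(q[::4,0],3),np.round(q[::4,1],3),np.round(q[::4,2],3))
cv2.imwrite("pics/noz.png",np.hstack([cv2.resize(c["img"][110:210,190:290],None,fx=4,fy=4,interpolation=3),cv2.resize(s["img"][200:300,190:290],None,fx=4,fy=4,interpolation=3)]))
cv2.imwrite("pics/t1.png",cv2.resize(c["img"][0:220,170:420],None,fx=2.7,fy=2.7,interpolation=3))
```

```text
0.03 [[0.633  0.1569 0.03  ]] [[263.0018 288.7187]]
0.05 [[0.6279 0.1534 0.05  ]] [[265.978  275.5526]]
0.065 [[0.624  0.1508 0.065 ]] [[268.2338 265.5734]]
0.08 [[0.6202 0.1482 0.08  ]] [[270.5102 255.5031]]
252 [0.704 0.7   0.693 0.686 0.678 0.67  0.662 0.655 0.647 0.64 ] [-0.027 -0.047 -0.048 -0.051 -0.047 -0.046 -0.046 -0.046 -0.045 -0.044] [ 0.01   0.001  0.    -0.001  0.001  0.001  0.001  0.001  0.001  0.001]
254 [0.703 0.699 0.691 0.684 0.676 0.666 0.661 0.654 0.647 0.639] [-0.02  -0.038 -0.038 -0.037 -0.036 -0.015 -0.037 -0.038 -0.037 -0.036] [0.009 0.001 0.001 0.001 0.001 0.011 0.001 0.    0.    0.001]
256 [0.701 0.697 0.69  0.683 0.675 0.666 0.66  0.653 0.646 0.638] [-0.007 -0.028 -0.029 -0.027 -0.029 -0.014 -0.026 -0.029 -0.027 -0.028] [ 0.01   0.001  0.001  0.001  0.     0.007  0.001 -0.     0.001  0.   ]
258 [0.673 0.696 0.689 0.682 0.674 0.666 0.659 0.652 0.645 0.637] [ 0.146 -0.02  -0.022 -0.02  -0.02  -0.01  -0.015 -0.019 -0.018 -0.018] [ 0.076  0.001 -0.     0.001  0.     0.005  0.002  0.     0.001  0.001]
260 [0.672 0.667 0.688 0.68  0.673 0.666 0.659 0.651 0.644 0.
[... 1148 characters left out ...]
0.628] [0.167 0.166 0.162 0.039 0.076 0.088 0.087 0.085 0.081 0.078] [0.063 0.062 0.061 0.001 0.018 0.024 0.024 0.022 0.021 0.019]
274 [0.671 0.687 0.68  0.673 0.662 0.652 0.647 0.641 0.635 0.628] [0.165 0.047 0.046 0.047 0.076 0.097 0.091 0.085 0.079 0.079] [0.059 0.001 0.    0.001 0.015 0.025 0.022 0.019 0.016 0.016]
276 [0.692 0.686 0.678 0.672 0.661 0.652 0.647 0.641 0.635 0.629] [0.054 0.053 0.057 0.054 0.079 0.101 0.092 0.085 0.083 0.079] [0.001 0.    0.002 0.001 0.013 0.023 0.019 0.015 0.014 0.012]
278 [0.691 0.684 0.678 0.671 0.66  0.651 0.647   nan 0.635 0.628] [0.063 0.062 0.062 0.062 0.088 0.108 0.092   nan 0.086 0.087] [0.001 0.001 0.001 0.001 0.013 0.024 0.016   nan 0.012 0.012]
```

View pics/noz.png

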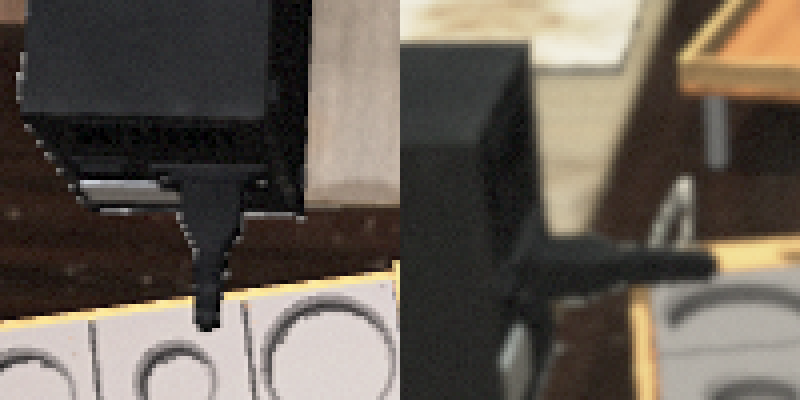

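View pics/t1.png

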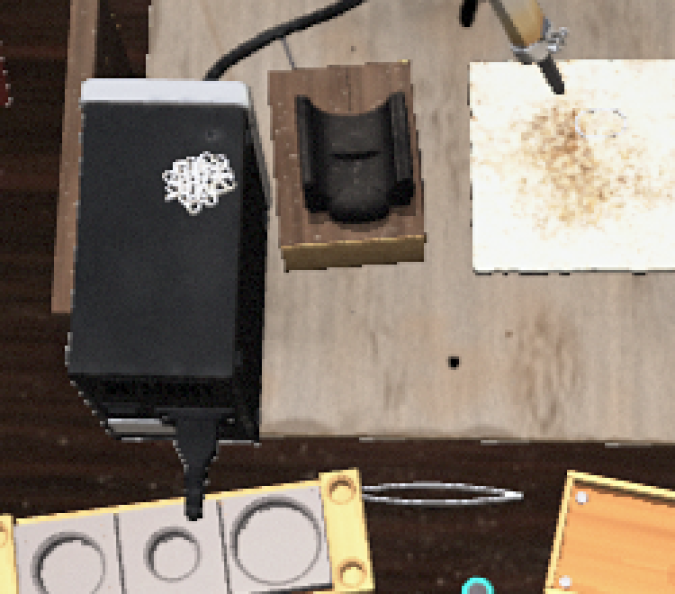

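Candidates confirmed in the crop. (181,284), (397,297) and (474,303) are plain round steel with measured diameters of about 33, 20 and 45 mm, so they are medium, small and large. The two square ones and the two coloured ones stay. I'll check the tray model against the image by projecting points. A black plug at (242,188) overhangs the lower tray at z≈0.06–0.073, so I'll watch it.

Run:
```python
from h import *
c=load("top0.npz");im=cv2.resize(c["img"],None,fx=4,fy=4,interpolation=3)
def pose(x,y,d): 
    a=np.radians(d);R=np.array([[np.cos(a),-np.sin(a)],[np.sin(a),np.cos(a)]]);return lambda p,z:np.c_[np.atleast_2d(p)@R.T+[x,y],np.full(len(np.atleast_2d(p)),z)]
f=pose(.6086,.1730,8.94);t=np.linspace(0,2*np.pi,60);ci=np.c_[np.cos(t),np.sin(t)]
def dr(P,col): 
    q=(proj(c,P)*4+1.5).astype(int);cv2.polylines(im,[q],True,col,1)
for y,r in((.07,.025),(0,.019),(-.07,.031)):
    dr(f(ci*r+[0,y],.024),(0,0,255)); print(f([0,y],.024))
for sx in(-1,1):
    for sy in(-1,1): dr(f(ci*.01075+[.029*sx,.118*sy],.024),(255,0,0))
g=pose(.5969,-.2101,-10.7)
for sx in(-1,1):
    for sy in(-1,1): dr(g(ci*.005+[.029*sx,.118*sy],.046),(255,0,0))
dr(g([[-.007,-.042],[.007,-.042],[.007,.042],[-.007,.042]],.1),(0,0,255))
for x,y,r in((.4645,.2583,.017),(.4488,-.123,.011),(.440,-.2605,.023)): dr(np.c_[ci*r+[x,y],np.full(60,.03)],(0,0,255))
cv2.imwrite("pics/ov1.png",im[650:980,600:1260]);cv2.imwrite("pics/ov2.png",im[660:1030,1450:2130])
cv2.imwrite("pics/ov3.png",np.hstack([im[1060:1280,640:840],im[1100:1320,1520:1700],im[1100:1320,1790:2010]]))
```

```text
[[0.5977 0.2421 0.024 ]]
[[0.6086 0.173  0.024 ]]
[[0.6195 0.1039 0.024 ]]
```

View pics/ov1.png

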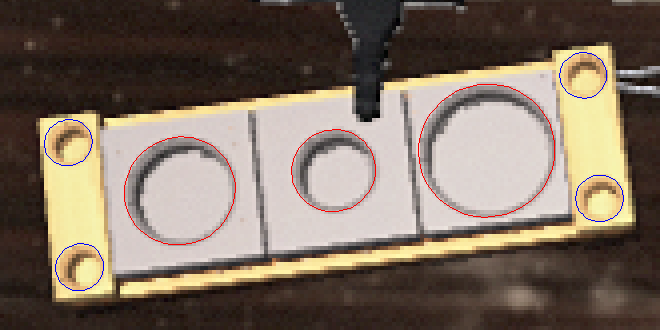

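View pics/ov2.png

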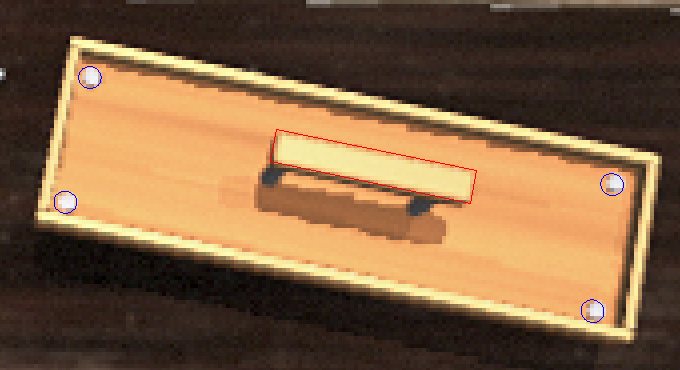

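View pics/ov3.png

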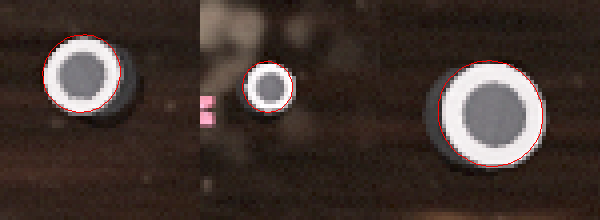

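The projected outlines sit on the pockets, sockets, leg studs, handle and dies to within about a pixel. Moving to the medium die.

carry_out(motion="0.81 -0.99 -0.42 0 0 0 -1;0.81 -0.99 -0.42 0 0 0 -1;0.81 -0.99 -0.42 0 0 0 -1;0.81 -0.99 -0.42 0 0 0 -1;0.81 -0.99 -0.42 0 0 0 -1")

```text
time: 0.57
eef_pos: [0.3352, 0.4159, 0.1677]
tool_rot: [[0.441, 0.898, -0.0], [0.898, -0.441, -0.0], [-0.0, -0.0, -1.0]]
contact_force: [0.9, 0.6, 0.3]
finger_gap: 1.0
```

carry_out(motion="0.81 -0.99 -0.42 0 0 0 -1;0.81 -0.99 -0.42 0 0 0 -1;0.81 -0.99 -0.42 0 0 0 -1;0.81 -0.99 -0.42 0 0 0 -1;0.81 -0.99 -0.42 0 0 0 -1")

```text
time: 0.98
eef_pos: [0.4162, 0.317, 0.1257]
tool_rot: [[0.441, 0.897, -0.0], [0.897, -0.441, -0.0], [-0.0, -0.0, -1.0]]
contact_force: [0.7, 0.1, -0.3]
finger_gap: 0.999
```

carry_out(motion="0.81 -0.99 -0.42 0 0 0 -1;0.81 -0.99 -0.42 0 0 0 -1;0.81 -0.99 -0.42 0 0 0 -1;0 0 0 0 0 0 -1;0 0 0 0 0 0 -1")

```text
time: 1.4
eef_pos: [0.4646, 0.2575, 0.1005]
tool_rot: [[0.443, 0.896, -0.001], [0.896, -0.443, -0.001], [-0.001, -0.0, -1.0]]
contact_force: [-0.6, 0.6, 0.3]
finger_gap: 1.001
```

carry_out(motion="0 0.04 -0.9 0 0 0 -1;0 0 -0.9 0 0 0 -1;0 0 -0.9 0 0 0 -1;0 0 -0.9 0 0 0 -1;0 0 -0.9 0 0 0 -1")

```text
time: 1.82
eef_pos: [0.4636, 0.2606, 0.0104]
tool_rot: [[0.44, 0.898, -0.0], [0.898, -0.44, 0.001], [0.0, -0.0, -1.0]]
contact_force: [0.5, -0.7, -0.0]
finger_gap: 1.002
```

carry_out(motion="0 0 0 0 0 0 1;0 0 0 0 0 0 1;0 0 0 0 0 0 1;0 0 0 0 0 0 1;0 0 0 0 0 0 1")

```text
time: 2.23
eef_pos: [0.4645, 0.2598, 0.0119]
tool_rot: [[0.441, 0.897, 0.001], [0.897, -0.441, 0.001], [0.001, 0.001, -1.0]]
contact_force: [-0.0, -0.6, 0.0]
finger_gap: 0.3
```

carry_out(motion="0 0 0 0 0 0 1;0 0 0 0 0 0 1;0 0 0.5 0 0 0 1;0 0 1 0 0 0 1;0 0 1 0 0 0 1")

```text
time: 2.65
eef_pos: [0.4639, 0.2592, 0.062]
tool_rot: [[0.441, 0.897, -0.001], [0.897, -0.441, -0.001], [-0.001, -0.0, -1.0]]
contact_force: [-0.2, 0.4, 0.4]
finger_gap: -0.0
```

Run:
```python
from bench import env
from h import *
for n in ["top","wrist","side"]:
    c=env.read_camera(n);np.savez(f"{n}1.npz",**c);im=c["img"]
    if n=="top": im=cv2.resize(im[200:340,120:320],None,fx=4,fy=4)
    cv2.imwrite(f"pics/{n}1.png",im)
```

```text
(no output)
```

View pics/top1.png

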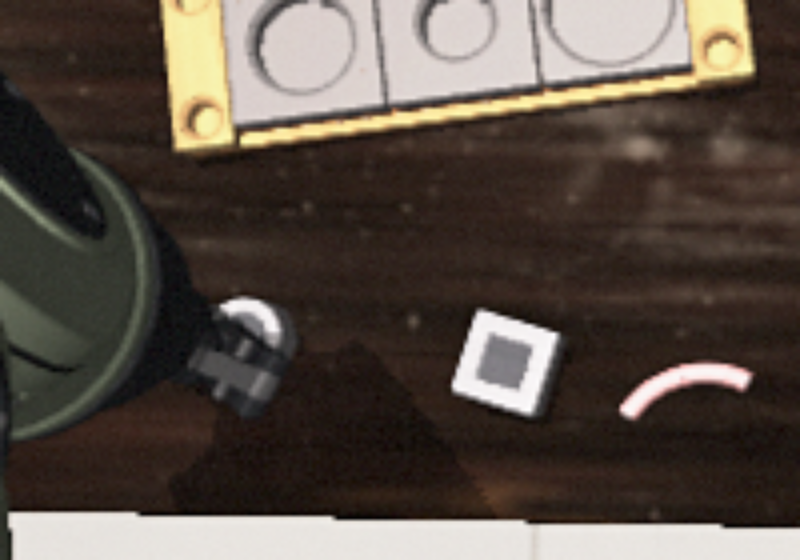

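View pics/wrist1.png

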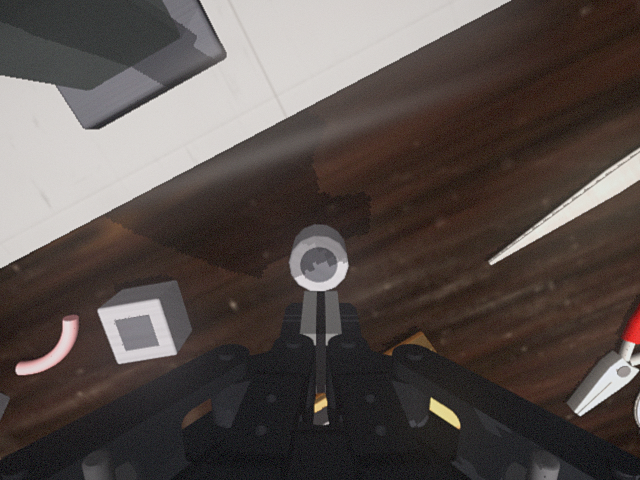

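View pics/side1.png

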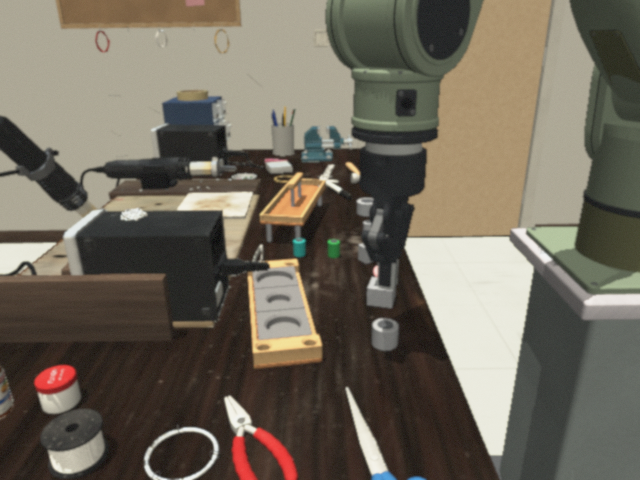

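Run:
```python
from h import *
from bench import env
o=env.get_obs();t=o["eef_pos"];print(t,o["finger_gap"])
for n in("wrist","side","top"):
    c=load(n+"1.npz");print(n,"tcp",proj(c,t),"die top expected",proj(c,[.4645,.2583,.03]))
c=load("wrist1.npz");w=cloud(c)
print(ray(c,(319,262),.03),w[262,319],w[262,300], "finger",w[300:420:15,310])
c=load("side1.npz");w=cloud(c);print(w[275:345:6,385])
cv2.imwrite("pics/s2.png",cv2.resize(c["img"][170:360,310:450],None,fx=3.1,fy=3.1,interpolation=3))
```

```text
[0.4649 0.2597 0.0626] -0.0016844475476225803
wrist tcp [[319.9631 286.4883]] die top expected [[317.2516 263.96  ]]
side tcp [[385.8502 302.3769]] die top expected [[384.9888 323.8724]]
top tcp [[173.5982 281.5494]] die top expected [[180.0519 282.9896]]
[[0.4639 0.2597 0.03  ]] [0.4636 0.2598 0.0309] [0.4591 0.2502 0.0301] finger [[0.4543 0.2606 0.0984]
 [0.4543 0.261  0.111 ]
 [0.4541 0.2613 0.1218]
 [0.4534 0.2619 0.1321]
 [0.4528 0.2624 0.1407]
 [0.4564 0.2607 0.1417]
 [0.4662 0.2556 0.1338]
 [0.47   0.2537 0.1351]]
[[0.4696 0.2743 0.1087]
 [0.469  0.2724 0.0996]
 [0.4676 0.2655 0.0877]
 [0.4525 0.1645 0.0245]
 [0.4522 0.165  0.0147]
 [0.4516 0.1642 0.004 ]
 [0.4532 0.1773 0.0015]
 [0.455  0.1918 0.    ]
 [0.4644 0.2572 0.0306]
 [0.466  0.2707 0.0301]
 [0.4665 0.2762 0.0247]
 [0.4664 0.2777 0.0168]]
```

View pics/s2.png

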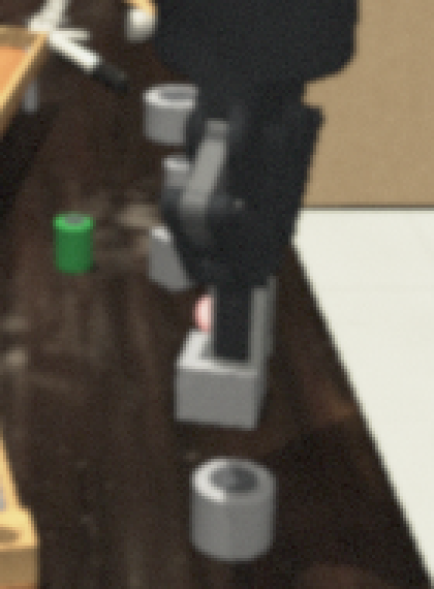

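Run:
```python
from h import *
c=load("side1.npz");w=cloud(c)
for v in range(270,296,2):
    q=w[v,360:400];m=(q[:,1]>.235)&(q[:,1]<.29);print(v,m.sum(),q[m].mean(0) if m.any() else '')
for z in (.0626,.075,.08,.085): print(z,proj(c,[.465,.265,z]),proj(load("wrist1.npz"),[.4649-.44*.0,.2597,z]))
```

```text
270 21 [0.4668 0.27   0.1132]
272 21 [0.4667 0.2706 0.1109]
274 20 [0.4673 0.271  0.1084]
276 19 [0.4679 0.2714 0.1058]
278 20 [0.4671 0.271  0.1029]
280 19 [0.4668 0.2701 0.0997]
282 20 [0.4668 0.2705 0.0972]
284 20 [0.4667 0.2702 0.0943]
286 17 [0.4677 0.2685 0.0907]
288 13 [0.4654 0.2676 0.0874]
290 0 
292 0 
294 0 
0.0626 [[386.2697 304.4774]] [[319.9266 286.5501]]
0.075 [[386.6663 295.8054]] [[319.9878 297.5533]]
0.08 [[386.8279 292.2713]] [[320.0151 302.4429]]
0.085 [[386.9905 288.7154]] [[320.0439 307.6278]]
```

The side view shows the shut fingertips at about z 0.086 while the TCP reads 0.0626. The physical tips sit about 23 mm higher than the TCP, so the jaws closed just above the die, which hasn't moved. Reopening and going lower.

carry_out(motion="0 0 0 0 0 0 -1;0 0 0 0 0 0 -1;0 0 0 0 0 0 -1;0 0 0 0 0 0 -1;0 0 0 0 0 0 -1")

```text
time: 3.22
eef_pos: [0.464, 0.2594, 0.0606]
tool_rot: [[0.441, 0.898, -0.001], [0.898, -0.441, -0.0], [-0.001, -0.0, -1.0]]
contact_force: [0.7, -0.5, 0.9]
finger_gap: 0.714
```

carry_out(motion="0 0 -0.8 0 0 0 -1;0 0 -0.8 0 0 0 -1;0 0 -0.8 0 0 0 -1;0 0 -0.7 0 0 0 -1;0 0 0 0 0 0 -1")

```text
time: 3.63
eef_pos: [0.4632, 0.2589, -0.0032]
tool_rot: [[0.441, 0.898, -0.003], [0.898, -0.441, -0.002], [-0.003, -0.002, -1.0]]
contact_force: [-1.2, -0.0, -0.4]
finger_gap: 0.995
```

```bash
cat > look.py <<'E'
import sys
from bench import env
from h import *
n,tag,u0,u1,v0,v1,s=sys.argv[1],sys.argv[2],*map(float,sys.argv[3:8])
c=env.read_camera(n);np.savez(f"{n}{tag}.npz",**c)
cv2.imwrite(f"pics/{n}{tag}.png",cv2.resize(c["img"][int(v0):int(v1),int(u0):int(u1)],None,fx=s,fy=s,interpolation=3))
o=env.get_obs();print(o["time"],o["eef_pos"],o["finger_gap"],o["contact_force"])
E
python3 look.py side 2 300 460 200 360 3.5
```

```text
3.6833 [ 0.4636  0.2591 -0.0019] 1.0007808303422294 [-0.0431  0.8688  0.5426]
```

View pics/side2.png

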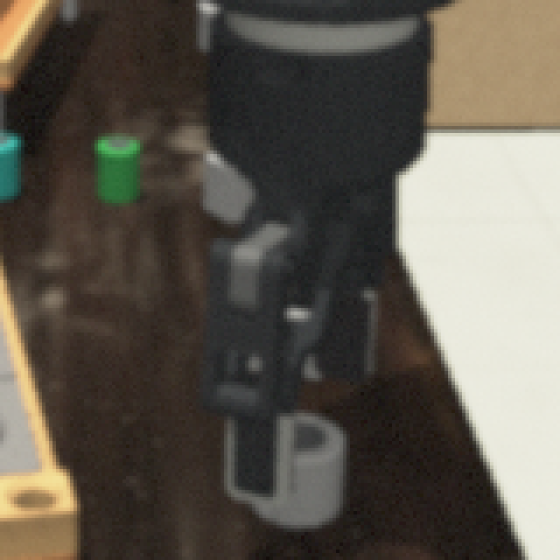

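Run:
```python
from h import *
c=load("side2.npz");w=cloud(c)
for v in range(324,350,2): print(v,w[v,366:384:4].round(3).tolist())
```

```text
324 [[0.494, 0.306, 0.06], [0.49, 0.307, 0.06], [0.485, 0.31, 0.063], [0.48, 0.31, 0.062], [0.476, 0.309, 0.062]]
326 [[0.494, 0.306, 0.057], [0.49, 0.311, 0.06], [0.485, 0.313, 0.061], [0.48, 0.31, 0.059], [0.475, 0.307, 0.058]]
328 [[0.494, 0.307, 0.055], [0.49, 0.311, 0.058], [0.485, 0.313, 0.058], [0.48, 0.31, 0.057], [0.475, 0.308, 0.056]]
330 [[0.494, 0.309, 0.053], [0.49, 0.309, 0.054], [0.485, 0.314, 0.056], [0.48, 0.31, 0.054], [0.475, 0.308, 0.052]]
332 [[0.494, 0.309, 0.051], [0.489, 0.309, 0.051], [0.485, 0.312, 0.052], [0.48, 0.31, 0.051], [0.475, 0.308, 0.05]]
334 [[0.494, 0.306, 0.046], [0.489, 0.307, 0.047], [0.485, 0.312, 0.05], [0.48, 0.309, 0.047], [0.475, 0.308, 0.047]]
336 [[0.494, 0.307, 0.044], [0.489, 0.307, 0.044], [0.485, 0.312, 0.047], [0.48, 0.308, 0.045], [0.475, 0.307, 0.044]]
338 [[0.494, 0.306, 0.04], [0.489, 0.308, 0.042], [0.485, 0.312, 0.044], [0.479, 0.307, 0.041], [0.475, 0.307, 0.041]]
340 [[0.493, 0.299, 0.033], [0.489, 0.308, 0.039], [0.485, 0.312, 0.041], [0.48, 0.309, 0.039], [0.475, 0.309, 0.039]]
342 [[0.488, 0.255, 0.0], [0.488, 0.303, 0.033], [0.484, 0.305, 0.034], [0.479, 0.306, 0.034], [0.47, 0.275, 0.013]]
344 [[nan, nan, nan], [0.483, 0.258, -0.001], [0.479, 0.269, 0.007], [0.479, 0.305, 0.031], [0.47, 0.278, 0.012]]
346 [[0.489, 0.263, -0.0], [0.484, 0.263, -0.001], [0.479, 0.269, 0.003], [0.474, 0.273, 0.006], [0.47, 0.277, 0.009]]
348 [[0.489, 0.27, 0.001], [0.484, 0.269, 0.001], [0.479, 0.27, 0.001], [0.475, 0.276, 0.005], [0.47, 0.277, 0.005]]
```

Open tips are at z≈0.033 (TCP+0.034). I'll go down 9 mm more and close.

carry_out(motion="0.03 0 -0.45 0 0 0 -1;0 0 0 0 0 0 1;0 0 0 0 0 0 1;0 0 0 0 0 0 1;0 0 0 0 0 0 1")

```text
time: 4.1
eef_pos: [0.465, 0.2595, -0.0096]
tool_rot: [[0.441, 0.897, 0.0], [0.897, -0.441, 0.0], [0.0, 0.0, -1.0]]
contact_force: [-1.1, -0.4, -0.7]
finger_gap: 0.453
```

carry_out(motion="0 0 0 0 0 0 1;0 0 0 0 0 0 1;0 0 0 0 0 0 1;0 0 0.5 0 0 0 1;0 0 0.5 0 0 0 1")

```text
time: 4.52
eef_pos: [0.4646, 0.2593, 0.0106]
tool_rot: [[0.441, 0.897, -0.001], [0.897, -0.441, -0.0], [-0.001, -0.0, -1.0]]
contact_force: [0.3, -1.3, -1.5]
finger_gap: 0.367
```

```bash
python3 look.py side 3 300 460 200 360 3.5
```

```text
4.5667 [0.4654 0.2597 0.0126] 0.36799894042828823 [ 2.127  -0.1668  1.9228]
```

View pics/side3.png

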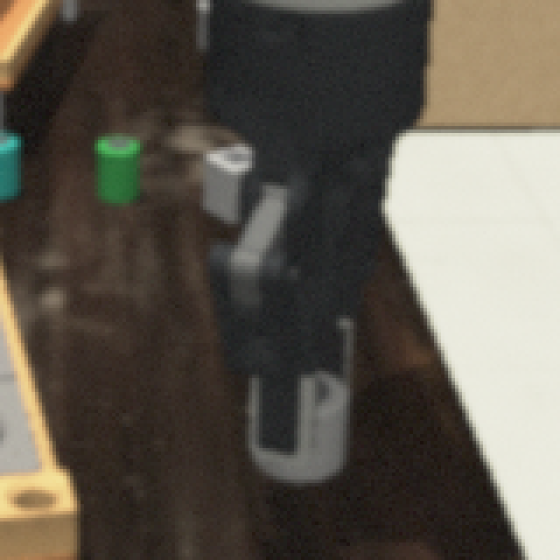

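carry_out(motion="0.2 0 0.9 0 0 0 1;0.9 -0.12 0.5 0 0 0 1;0.9 -0.12 0 0 0 0 1;0.9 -0.12 0 0 0 0 1;0.9 -0.12 0 0 0 0 1")

```text
time: 4.98
eef_pos: [0.5419, 0.2496, 0.0389]
tool_rot: [[0.441, 0.897, 0.001], [0.897, -0.441, 0.0], [0.001, 0.001, -1.0]]
contact_force: [-0.3, 0.6, -1.6]
finger_gap: 0.374
```

carry_out(motion="0.95 -0.13 0 0 0 0 1;0.95 -0.13 0 0 0 0 1;0.94 -0.13 0 0 0 0 1;0 0 0 0 0 0 1;0 0 0 0 0 0 1")

```text
time: 5.4
eef_pos: [0.5979, 0.2416, 0.0382]
tool_rot: [[0.442, 0.897, 0.0], [0.897, -0.442, -0.0], [0.0, 0.0, -1.0]]
contact_force: [0.5, 0.4, -2.4]
finger_gap: 0.373
```

```bash
python3 look.py top 4 120 320 140 300 4;python3 look.py side 4 220 440 180 370 3.1
```

```text
5.45 [0.5972 0.242  0.0382] 0.3695400044883856 [-0.6198  0.1448 -2.8277]
5.5 [0.597  0.2423 0.0382] 0.37076514287078854 [-0.2192 -0.2144 -1.0822]
```

View pics/side4.png

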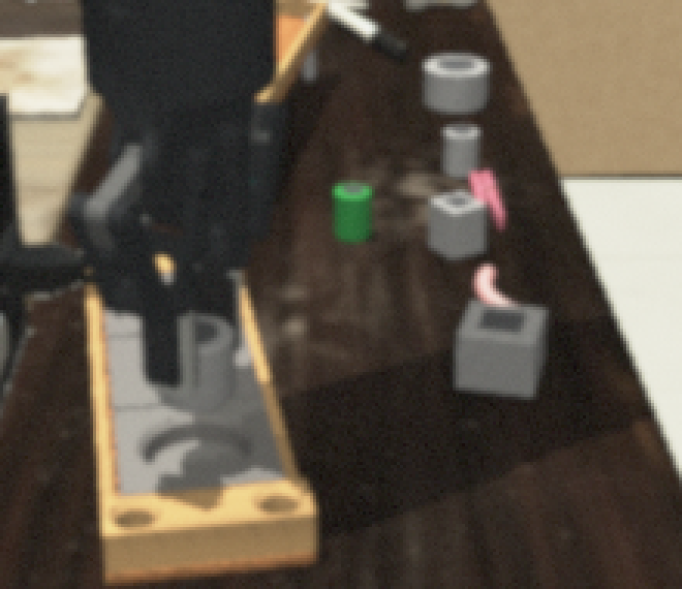

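carry_out(motion="0 0 -0.6 0 0 0 1;0 0 -0.6 0 0 0 1;0 0 -0.5 0 0 0 1;0 0 0 0 0 0 1;0 0 0 0 0 0 1")

```text
time: 5.92
eef_pos: [0.597, 0.2421, 0.0027]
tool_rot: [[0.441, 0.898, -0.001], [0.898, -0.441, -0.001], [-0.001, -0.001, -1.0]]
contact_force: [-0.9, 0.7, -1.4]
finger_gap: 0.368
```

carry_out(motion="0 0 0 0 0 0 -0.4;0 0 0 0 0 0 -0.4;0 0 0 0 0 0 -0.4;0 0 0.6 0 0 0 -0.4;0 0 1 0 0 0 -0.4")

```text
time: 6.33
eef_pos: [0.5967, 0.2416, 0.0353]
tool_rot: [[0.441, 0.897, -0.003], [0.897, -0.441, -0.001], [-0.002, -0.002, -1.0]]
contact_force: [-0.0, -0.3, -0.9]
finger_gap: 0.698
```

carry_out(motion="-0.6 -1 1 0 0 -0.7 -0.4;-0.6 -1 0.5 0 0 -0.7 -0.4;-0.6 -1 0 0 0 -0.7 -0.4;-0.6 -1 0 0 0 -1 -0.4;0 0 0 0 0 0 -0.4")

```text
time: 6.75
eef_pos: [0.5485, 0.1581, 0.0673]
tool_rot: [[0.711, 0.703, -0.0], [0.703, -0.711, -0.002], [-0.002, 0.001, -1.0]]
contact_force: [0.3, -1.3, 1.5]
finger_gap: 0.7
```

```bash
python3 look.py side 5 220 440 180 370 3.1
```

```text
6.8 [0.5494 0.1603 0.0672] 0.6993554162430743 [0.2726 0.7639 0.7875]
```

View pics/side5.png

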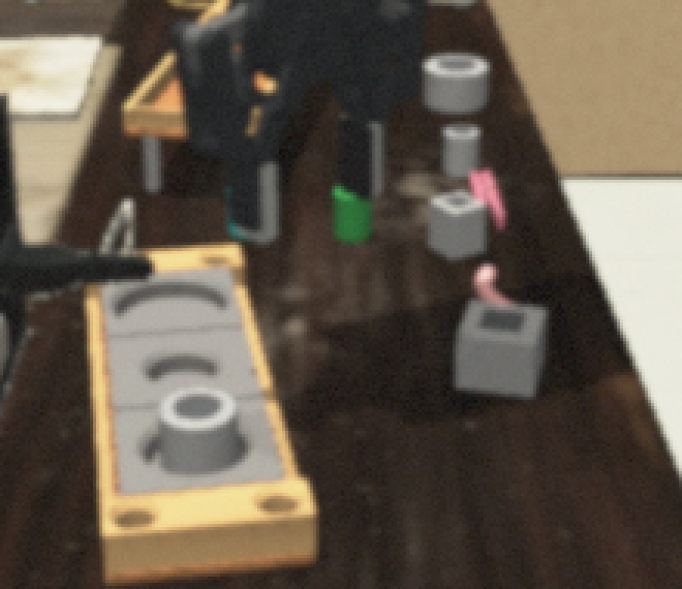

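Medium die stands upright in its pocket at (196,400) in the crop. Next the small die.

carry_out(motion="-0.33 -0.94 0 0 0 0 -0.4;-0.33 -0.94 0 0 0 0 -0.4;-0.33 -0.94 0 0 0 0 -0.4;-0.33 -0.94 0 0 0 0 -0.4;-0.33 -0.94 0 0 0 0 -0.4")

```text
time: 7.22
eef_pos: [0.5168, 0.068, 0.0665]
tool_rot: [[0.703, 0.711, 0.001], [0.711, -0.703, 0.001], [0.001, 0.0, -1.0]]
contact_force: [0.2, 0.6, -0.7]
finger_gap: 0.703
```

carry_out(motion="-0.33 -0.94 0 0 0 0 -0.4;-0.33 -0.94 0 0 0 0 -0.4;-0.33 -0.94 0 0 0 0 -0.4;-0.33 -0.94 0 0 0 0 -0.4;-0.33 -0.94 0 0 0 0 -0.4")

```text
time: 7.63
eef_pos: [0.484, -0.0262, 0.0664]
tool_rot: [[0.703, 0.711, 0.001], [0.711, -0.703, 0.0], [0.001, 0.0, -1.0]]
contact_force: [0.3, 0.4, -0.2]
finger_gap: 0.7
```

carry_out(motion="-0.33 -0.94 -0.3 0 0 0 -0.4;-0.33 -0.94 -0.3 0 0 0 -0.4;-0.33 -0.94 -0.3 0 0 0 -0.4;-0.33 -0.94 0 0 0 0 -0.4;-0.33 -0.94 0 0 0 0 -0.4")

```text
time: 8.05
eef_pos: [0.451, -0.1204, 0.0481]
tool_rot: [[0.703, 0.711, 0.001], [0.711, -0.703, 0.0], [0.0, 0.0, -1.0]]
contact_force: [0.6, 0.3, -0.1]
finger_gap: 0.7
```

carry_out(motion="0 0 0 0 0 0 -0.4;0 0 0 0 0 0 -0.4")

```text
time: 8.22
eef_pos: [0.4512, -0.1203, 0.0483]
tool_rot: [[0.704, 0.71, 0.001], [0.71, -0.704, -0.0], [0.001, 0.001, -1.0]]
contact_force: [0.0, 0.1, 0.0]
finger_gap: 0.702
```

```bash
python3 look.py wrist 6 0 640 0 480 1
python3 - <<'E'
from h import *
c=load("wrist6.npz");print(proj(c,[.4488,-.123,.03]))
E
```

```text
8.2667 [ 0.4514 -0.1195  0.0483] 0.6980794475300839 [ 0.0825  0.6897 -0.64  ]
[[313.5161 275.4853]]
```

View pics/wrist6.png

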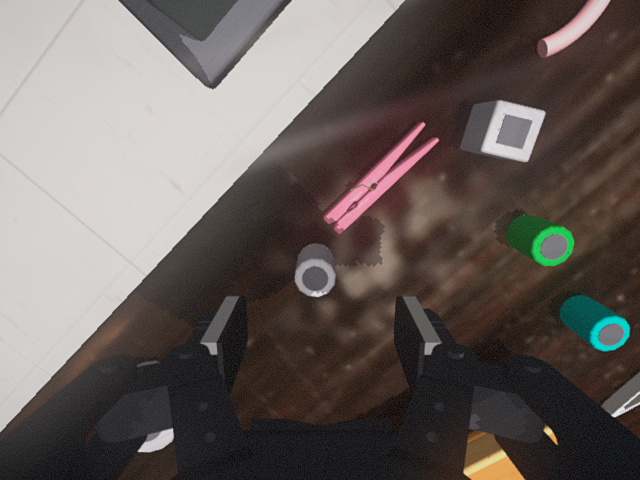

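The wrist view shows the small die at (316,277), within about 3 px of prediction, and the pink peg is clear of the fingers. Descending.

carry_out(motion="-0.1 -0.13 -0.9 0 0 0 -0.4;0 0 -0.9 0 0 0 -0.4;0 0 -0.9 0 0 0 -0.4;0 0 -0.1 0 0 0 -0.4;0 0 0 0 0 0 1")

```text
time: 8.68
eef_pos: [0.4487, -0.1215, -0.0083]
tool_rot: [[0.703, 0.711, -0.001], [0.711, -0.703, 0.0], [-0.0, -0.001, -1.0]]
contact_force: [0.6, -0.9, -1.1]
finger_gap: 0.574
```

carry_out(motion="0 0 0 0 0 0 1;0 0 0 0 0 0 1;0 0 0 0 0 0 1;0 0 0 0 0 0 1;0 0 0 0 0 0 1")

```text
time: 9.1
eef_pos: [0.4492, -0.1225, -0.0069]
tool_rot: [[0.704, 0.71, 0.002], [0.71, -0.704, -0.0], [0.001, 0.001, -1.0]]
contact_force: [-1.3, 1.9, 11.1]
finger_gap: 0.234
```

carry_out(motion="0 0 0 0 0 0 1;0 0 0.5 0 0 0 1;0 0 1 0 0 0 1;0 0 1 0 0 0 1;0 0 0 0 0 0 1")

```text
time: 9.52
eef_pos: [0.4497, -0.123, 0.0456]
tool_rot: [[0.704, 0.71, 0.004], [0.71, -0.704, -0.001], [0.002, 0.004, -1.0]]
contact_force: [-1.1, -0.6, -1.1]
finger_gap: 0.227
```

```bash
python3 look.py wrist 7 160 480 120 440 1.8;python3 look.py side 7 300 440 160 300 4
```

```text
9.5667 [ 0.4495 -0.1229  0.0442] 0.2295798213170436 [ 0.1584 -0.784  -1.4628]
9.6167 [ 0.4491 -0.1228  0.0431] 0.228568724921949 [ 0.0952  0.5203 -1.5537]
```

View pics/wrist7.png

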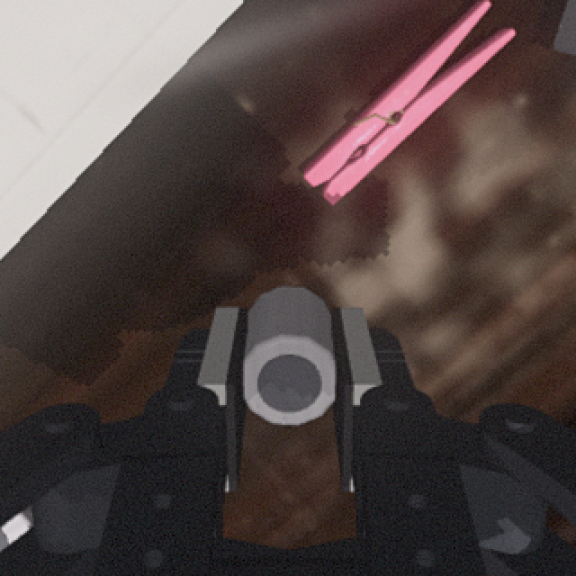

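View pics/side7.png

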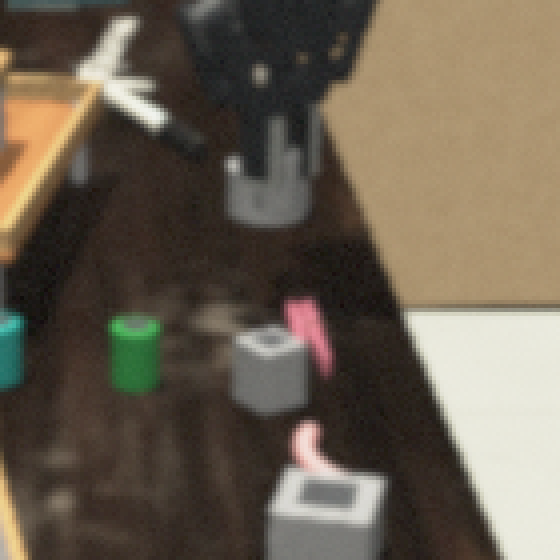

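Run:
```python
from h import *
c=load("side7.npz");w=cloud(c)
for v in range(184,216,2):
    q=w[v,350:390];m=(q[:,1]>-.17)&(q[:,1]<-.08)&(q[:,2]>.02)
    print(v, [(350+i,round(float(q[i,1]),3),round(float(q[i,2]),3)) for i in np.where(m)[0][::3]])
```

```text
184 [(np.int64(351), -0.1, 0.115), (np.int64(354), -0.095, 0.117), (np.int64(357), -0.089, 0.119), (np.int64(360), -0.082, 0.121), (np.int64(363), -0.085, 0.12), (np.int64(366), -0.1, 0.115), (np.int64(369), -0.103, 0.114), (np.int64(372), -0.133, 0.106), (np.int64(375), -0.127, 0.107), (np.int64(378), -0.125, 0.108), (np.int64(381), -0.132, 0.106)]
186 [(np.int64(354), -0.1, 0.111), (np.int64(357), -0.092, 0.114), (np.int64(360), -0.083, 0.116), (np.int64(363), -0.086, 0.115), (np.int64(366), -0.098, 0.112), (np.int64(369), -0.098, 0.112), (np.int64(372), -0.13, 0.102), (np.int64(375), -0.124, 0.104), (np.int64(378), -0.126, 0.103)]
188 [(np.int64(359), -0.109, 0.105), (np.int64(362), -0.089, 0.111), (np.int64(365), -0.1, 0.107), (np.int64(368), -0.099, 0.107), (np.int64(371), -0.132, 0.098), (np.int64(374), -0.129, 0.099), (np.int64(377), -0.122, 0.1)]
190 [(np.int64(360), -0.11, 0.101), (np.int64(363), -0.102, 0.103), (np.int64(366), -0.104, 0.102), (np.int64(369), -0.105, 0.102), (np.int64(372), -0.128, 0.095), (np.int64(375), -0.122, 0.097), (np.int64(378), -0.123, 0.096)]
192 [
[... 1388 characters left out ...]
07), (np.int64(363), -0.105, 0.074), (np.int64(366), -0.106, 0.073), (np.int64(369), -0.105, 0.074), (np.int64(372), -0.113, 0.071), (np.int64(375), -0.126, 0.067)]
206 [(np.int64(361), -0.113, 0.067), (np.int64(364), -0.11, 0.068), (np.int64(367), -0.103, 0.07), (np.int64(370), -0.107, 0.069), (np.int64(373), -0.118, 0.065)]
208 [(np.int64(363), -0.121, 0.06), (np.int64(366), -0.115, 0.062), (np.int64(369), -0.111, 0.063), (np.int64(372), -0.112, 0.063)]
210 [(np.int64(363), -0.125, 0.055), (np.int64(366), -0.112, 0.059), (np.int64(369), -0.112, 0.059), (np.int64(372), -0.116, 0.057)]
212 [(np.int64(365), -0.118, 0.053), (np.int64(368), -0.109, 0.056), (np.int64(371), -0.113, 0.054)]
214 []
```

carry_out(motion="0.53 0.98 0.42 0 0 0 1;0.53 0.98 0.42 0 0 0 1;0.53 0.98 0.42 0 0 0 1;0.53 0.98 0.42 0 0 0 1;0.53 0.98 0.42 0 0 0 1")

```text
time: 10.03
eef_pos: [0.5017, -0.0235, 0.084]
tool_rot: [[0.704, 0.71, -0.001], [0.71, -0.704, 0.0], [-0.001, -0.001, -1.0]]
contact_force: [0.5, -0.5, -1.7]
finger_gap: 0.229
```

carry_out(motion="0.53 0.98 0 0 0 0 1;0.53 0.98 0 0 0 0 1;0.53 0.98 0 0 0 0 1;0.53 0.98 0 0 0 0 1;0.53 0.98 0 0 0 0 1")

```text
time: 10.45
eef_pos: [0.5546, 0.0745, 0.0835]
tool_rot: [[0.704, 0.71, -0.001], [0.71, -0.704, -0.0], [-0.001, -0.001, -1.0]]
contact_force: [-0.4, 0.9, -1.1]
finger_gap: 0.224
```

carry_out(motion="0.53 0.98 0 0 0 0 1;0.53 0.98 0 0 0 0 1;0.53 0.98 0 0 0 0 1;0.53 0.98 0 0 0 0 1;0.53 0.98 0 0 0 0 1")

```text
time: 10.87
eef_pos: [0.6076, 0.1724, 0.0833]
tool_rot: [[0.704, 0.71, -0.001], [0.71, -0.704, -0.001], [-0.001, -0.0, -1.0]]
contact_force: [0.4, -0.5, -1.1]
finger_gap: 0.225
```

carry_out(motion="0 0 0 0 0 0 1;0 0 0 0 0 0 1")

```text
time: 11.03
eef_pos: [0.6071, 0.1722, 0.083]
tool_rot: [[0.703, 0.711, -0.001], [0.711, -0.703, -0.0], [-0.001, -0.001, -1.0]]
contact_force: [-0.6, -0.2, -1.5]
finger_gap: 0.23
```

carry_out(motion="0 0.02 -0.78 0 0 0 1;0 0 -0.78 0 0 0 1;0 0 -0.78 0 0 0 1;0 0 -0.78 0 0 0 1;0 0 -0.6 0 0 0 1")

```text
time: 11.45
eef_pos: [0.6069, 0.1706, 0.0081]
tool_rot: [[0.705, 0.709, -0.002], [0.709, -0.705, -0.001], [-0.002, -0.0, -1.0]]
contact_force: [-0.3, -0.0, -0.9]
finger_gap: 0.228
```

```bash
python3 look.py side 8 220 380 200 340 4;python3 look.py wrist 8 160 480 160 440 2
```

```text
11.5 [0.6061 0.1706 0.0062] 0.22675963460804813 [-0.8541 -0.5108 -3.4325]
11.55 [0.6064 0.1708 0.0077] 0.2241408363233775 [ 0.3345 -0.4005 -0.9284]
```

View pics/side8.png

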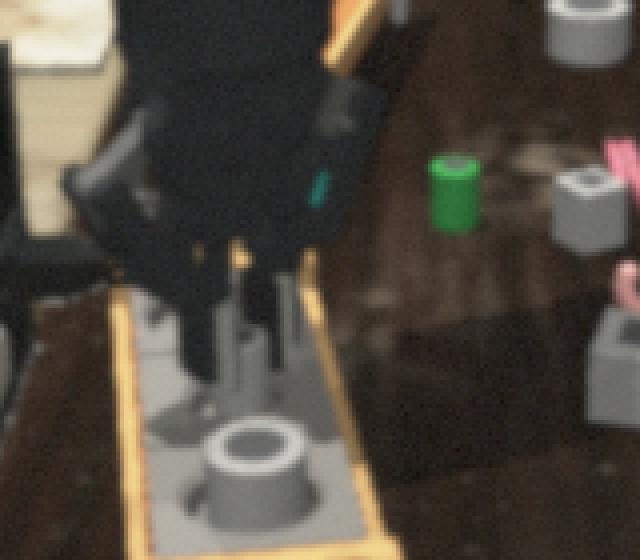

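View pics/wrist8.png

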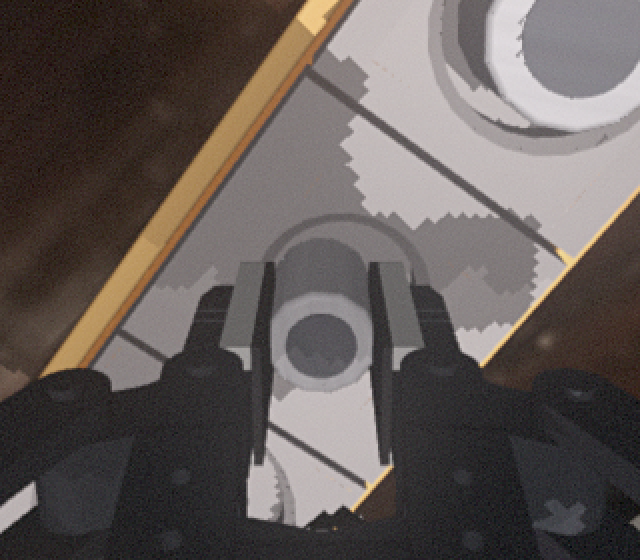

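The wrist view shows the die about 4 mm off the pocket rim's centre. I'll nudge it (+3.5, +1.5 mm), lower slightly and release.

carry_out(motion="0.17 0.08 0 0 0 0 1;0 0 -0.1 0 0 0 1;0 0 0 0 0 0 0.2;0 0 0 0 0 0 0.1;0 0 0 0 0 0 0.1")

```text
time: 11.97
eef_pos: [0.6112, 0.1734, 0.008]
tool_rot: [[0.704, 0.71, 0.0], [0.71, -0.704, 0.0], [0.0, 0.0, -1.0]]
contact_force: [-0.4, -0.0, -0.2]
finger_gap: 0.452
```

carry_out(motion="0 0 0 0 0 0 0.1;0 0 0.7 0 0 0 0.1;0 0 1 0 0 0 0.1;0 0 1 0 0 0 0.1;0 0 1 0 0 0 0.1")

```text
time: 12.38
eef_pos: [0.611, 0.1734, 0.0836]
tool_rot: [[0.704, 0.71, 0.0], [0.71, -0.704, 0.0], [0.0, 0.0, -1.0]]
contact_force: [0.1, 0.0, 0.5]
finger_gap: 0.446
```

```bash
python3 look.py wrist 9 160 480 160 440 2
```

```text
12.4333 [0.6126 0.1739 0.0875] 0.4522917673160921 [ 0.8141 -0.0803  5.837 ]
```

View pics/wrist9.png

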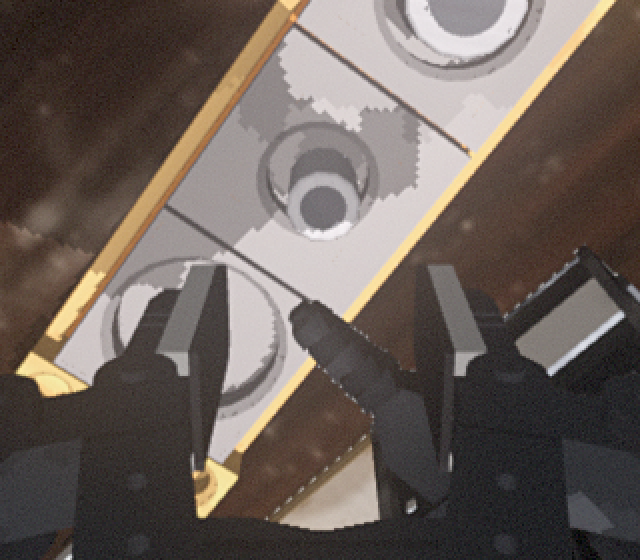

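Small die seated upright in the small pocket (320,195), clear of the plug tip. Next the large die.

carry_out(motion="-0.39 -0.99 0 0 0 -1 -0.7;-0.39 -0.99 0 0 0 -1 -0.7;-0.39 -0.99 0 0 0 -1 -0.7;-0.39 -0.99 0 0 0 -1 -0.7;-0.39 -0.99 0 0 0 -1 -0.7")

```text
time: 12.85
eef_pos: [0.5718, 0.0736, 0.0827]
tool_rot: [[0.966, 0.258, 0.001], [0.258, -0.966, 0.0], [0.001, 0.0, -1.0]]
contact_force: [0.6, 0.8, 0.2]
finger_gap: 0.851
```

carry_out(motion="-0.39 -0.99 0 0 0 -1 -0.7;-0.39 -0.99 0 0 0 0 -0.7;-0.39 -0.99 0 0 0 0 -0.7;-0.39 -0.99 0 0 0 0 -0.7;-0.39 -0.99 0 0 0 0 -0.7")

```text
time: 13.27
eef_pos: [0.5328, -0.0254, 0.0825]
tool_rot: [[0.987, 0.161, 0.001], [0.161, -0.987, 0.0], [0.001, -0.0, -1.0]]
contact_force: [0.3, -0.2, -0.4]
finger_gap: 0.852
```

carry_out(motion="-0.39 -0.99 0 0 0 0 -0.7;-0.39 -0.99 0 0 0 0 -0.7;-0.39 -0.99 0 0 0 0 -0.7;-0.39 -0.99 0 0 0 0 -0.7;-0.39 -0.99 0 0 0 0 -0.7")

```text
time: 13.68
eef_pos: [0.4938, -0.1245, 0.0825]
tool_rot: [[0.987, 0.16, 0.001], [0.16, -0.987, -0.0], [0.001, 0.0, -1.0]]
contact_force: [0.4, -0.5, 1.1]
finger_gap: 0.847
```

carry_out(motion="-0.39 -0.99 0 0 0 0 -0.7;-0.39 -0.99 0 0 0 0 -0.7;-0.39 -0.99 0 0 0 0 -0.7;-0.39 -0.99 -0.5 0 0 0 -0.7;-0.39 -0.99 -0.5 0 0 0 -0.7")

```text
time: 14.1
eef_pos: [0.4551, -0.2237, 0.0625]
tool_rot: [[0.987, 0.16, 0.002], [0.16, -0.987, -0.001], [0.002, 0.001, -1.0]]
contact_force: [-0.4, 0.3, 0.1]
finger_gap: 0.851
```

carry_out(motion="-0.39 -0.99 -0.5 0 0 0 -0.7;-0.39 -0.99 -0.5 0 0 0 -0.7;0 0 0 0 0 0 -0.7;0 0 0 0 0 0 -0.7")

```text
time: 14.43
eef_pos: [0.439, -0.263, 0.0419]
tool_rot: [[0.987, 0.159, -0.0], [0.159, -0.987, -0.0], [-0.0, 0.0, -1.0]]
contact_force: [0.5, 0.3, -1.4]
finger_gap: 0.852
```

```bash
python3 look.py wrist 10 0 640 0 480 1
python3 - <<'E'
from h import *
c=load("wrist10.npz");print(proj(c,[.440,-.2605,.03]))
w=cloud(c);m=(w[...,2]>.027)&(w[...,2]<.034)&(abs(w[...,0]-.44)<.04)&(abs(w[...,1]+.26)<.04)
P=w[m];print((P.min(0)+P.max(0))/2,P.mean(0),np.ptp(P,0))
E
```

```text
14.4833 [ 0.4397 -0.2621  0.0422] 0.8519306612781204 [0.2322 0.503  0.0663]
[[322.5941 275.5381]]
[ 0.4414 -0.2614  0.0297] [ 0.4411 -0.2603  0.0302] [0.0455 0.0456 0.0054]
```

View pics/wrist10.png

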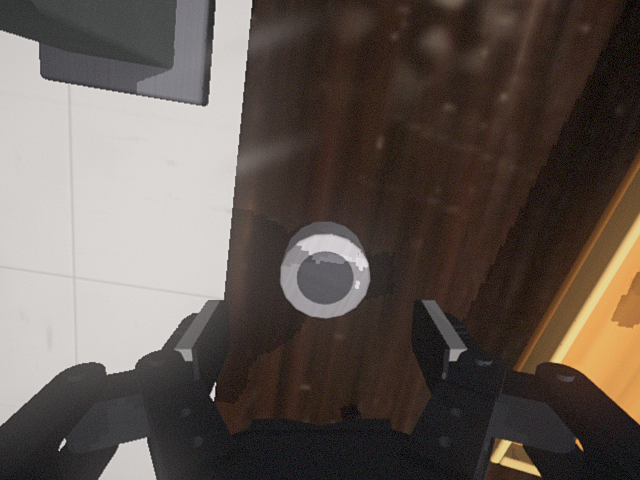

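carry_out(motion="0.08 0.07 -0.9 0 0 0 -0.7;0 0 -0.9 0 0 0 -0.7;0 0 -0.9 0 0 0 -0.7;0 0 0 0 0 0 -0.7;0 0 0 0 0 0 1")

```text
time: 14.9
eef_pos: [0.4413, -0.26, -0.012]
tool_rot: [[0.987, 0.161, -0.001], [0.161, -0.987, 0.0], [-0.0, -0.001, -1.0]]
contact_force: [-0.2, 0.4, 0.0]
finger_gap: 0.727
```

carry_out(motion="0 0 0 0 0 0 1;0 0 0 0 0 0 1;0 0 0 0 0 0 1;0 0 0 0 0 0 1;0 0 0 0 0 0 1")

```text
time: 15.32
eef_pos: [0.4417, -0.2607, -0.0107]
tool_rot: [[0.987, 0.161, 0.002], [0.161, -0.987, -0.001], [0.001, 0.001, -1.0]]
contact_force: [-1.7, 2.9, 12.3]
finger_gap: 0.512
```

carry_out(motion="0 0 0.5 0 0 0 1;0 0 1 0 0 0 1;0 0 1 0 0 0 1;0 0 0 0 0 0 1")

```text
time: 15.65
eef_pos: [0.4423, -0.2615, 0.0417]
tool_rot: [[0.987, 0.16, 0.004], [0.16, -0.987, -0.002], [0.004, 0.003, -1.0]]
contact_force: [0.3, -0.2, -1.3]
finger_gap: 0.51
```

```bash
python3 look.py side 11 300 440 120 260 4
```

```text
15.7 [ 0.442  -0.2613  0.0401] 0.5117609069423724 [-0.8261 -0.2855 -2.552 ]
```

View pics/side11.png

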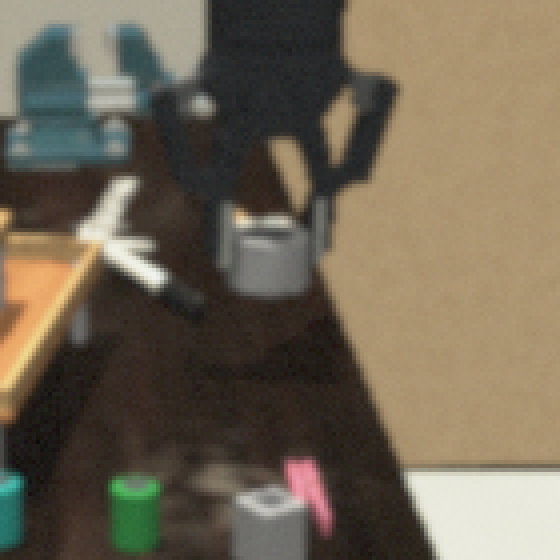

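carry_out(motion="0.2 0.96 0.6 0 0 0 1;0.2 0.96 0.6 0 0 0 1;0.2 0.96 0.6 0 0 0 1;0.47 0.96 0.3 0 0 0 1;0.47 0.96 0 0 0 0 1")

```text
time: 16.12
eef_pos: [0.4724, -0.1639, 0.0809]
tool_rot: [[0.987, 0.16, 0.001], [0.16, -0.987, -0.0], [0.001, 0.001, -1.0]]
contact_force: [0.5, -0.2, -2.1]
finger_gap: 0.511
```

carry_out(motion="0.47 0.96 0 0 0 0 1;0.47 0.96 0 0 0 0 1;0.47 0.96 0 0 0 0 1;0.47 0.96 0 0 0 0 1;0.47 0.96 0 0 0 0 1")

```text
time: 16.53
eef_pos: [0.519, -0.0676, 0.0797]
tool_rot: [[0.987, 0.16, -0.0], [0.16, -0.987, 0.0], [-0.0, -0.0, -1.0]]
contact_force: [-0.5, 0.7, -1.5]
finger_gap: 0.516
```

carry_out(motion="0.47 0.96 0 0 0 0 1;0.47 0.96 0 0 0 0 1;0.47 0.96 0 0 0 0 1;0.47 0.96 0 0 0 0 1;0.47 0.96 0 0 0 0 1")

```text
time: 16.95
eef_pos: [0.5659, 0.0284, 0.0796]
tool_rot: [[0.987, 0.161, -0.0], [0.161, -0.987, 0.0], [-0.0, -0.0, -1.0]]
contact_force: [-1.2, 0.1, -1.8]
finger_gap: 0.513
```

carry_out(motion="0.68 0.96 0 0 0 0 1;0.68 0.96 0 0 0 0 1;0.68 0.96 0 0 0 0 1;0.68 0.96 0 0 0 0 1;0 0 0 0 0 0 1")

```text
time: 17.37
eef_pos: [0.6213, 0.1087, 0.0792]
tool_rot: [[0.986, 0.164, 0.001], [0.164, -0.986, 0.002], [0.001, -0.002, -1.0]]
contact_force: [-1.5, 0.4, -2.6]
finger_gap: 0.511
```

carry_out(motion="0 0 0 0 0 0 1;0 0 0 0 0 0 1")

```text
time: 17.53
eef_pos: [0.6198, 0.1035, 0.0794]
tool_rot: [[0.987, 0.16, -0.001], [0.16, -0.987, -0.001], [-0.001, 0.0, -1.0]]
contact_force: [0.3, 0.2, -2.9]
finger_gap: 0.511
```

carry_out(motion="0 0.02 -0.9 0 0 0 1;0 0 -0.9 0 0 0 1;0 0 -0.9 0 0 0 1;0 0 -0.6 0 0 0 1;0 0 -0.2 0 0 0 1")

```text
time: 17.95
eef_pos: [0.6192, 0.1036, 0.008]
tool_rot: [[0.987, 0.16, -0.002], [0.16, -0.987, -0.001], [-0.002, 0.0, -1.0]]
contact_force: [-0.8, 0.1, -2.0]
finger_gap: 0.508
```

```bash
python3 look.py wrist 12 160 480 160 440 2;python3 look.py side 12 220 380 200 340 4
```

```text
18.0 [0.6194 0.1038 0.0083] 0.5079998573789903 [ 0.0129 -0.2476 -2.9693]
18.05 [0.62   0.104  0.0094] 0.5100209478900666 [-0.7142  0.006  -2.1176]
```

View pics/wrist12.png

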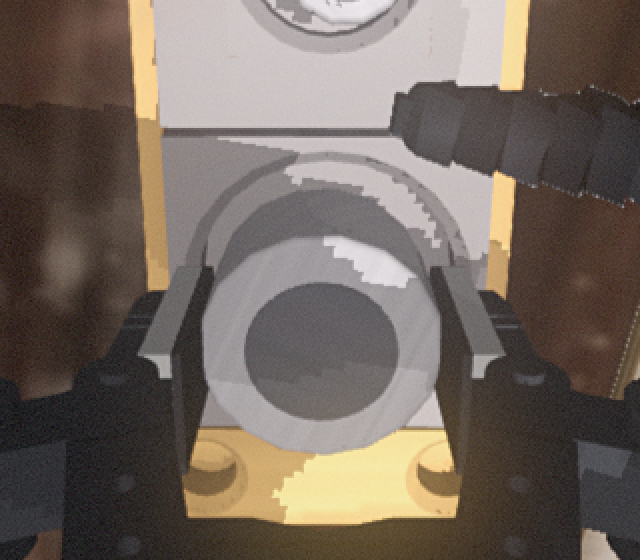

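View pics/side12.png

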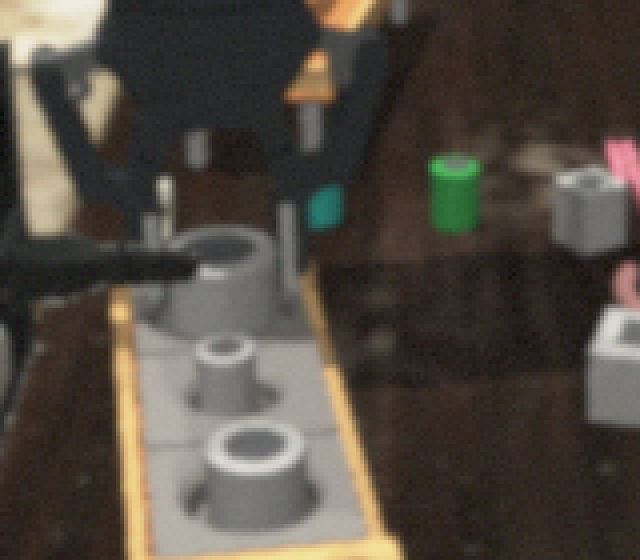

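carry_out(motion="0 0 -0.2 0 0 0 1;0 0 0 0 0 0 1;0 0 0 0 0 0 -0.4;0 0 0 0 0 0 -0.4;0 0 0 0 0 0 -0.4")

```text
time: 18.47
eef_pos: [0.6205, 0.1045, 0.0061]
tool_rot: [[0.987, 0.16, 0.001], [0.16, -0.987, 0.0], [0.001, -0.0, -1.0]]
contact_force: [1.4, 0.5, 0.3]
finger_gap: 0.706
```

carry_out(motion="0 0 0.3 0 0 0 -0.4;0 0 1 0 0 0 -0.4;0 0 1 0 0 0 -0.4;0 0 1 0 0 0 -0.4;0 0 1 0 0 0 -0.4")

```text
time: 18.88
eef_pos: [0.6202, 0.1044, 0.0932]
tool_rot: [[0.987, 0.16, 0.0], [0.16, -0.987, 0.0], [0.0, -0.0, -1.0]]
contact_force: [-0.1, -0.3, -0.3]
finger_gap: 0.701
```

```bash
python3 look.py wrist 13 0 640 0 480 1;python3 look.py side 13 220 380 200 340 4
```

```text
18.9333 [0.6219 0.1046 0.097 ] 0.699606778328256 [1.0225 0.0351 5.9301]
18.9833 [0.6217 0.1046 0.0951] 0.694941541839627 [ 0.1137 -0.3196 -0.3593]
```

View pics/wrist13.png

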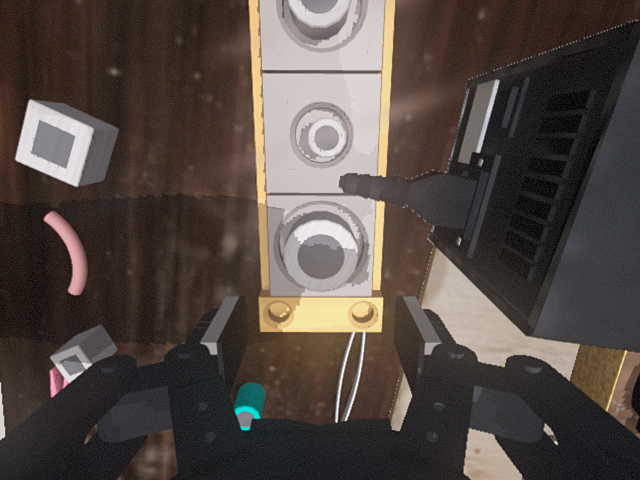

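View pics/side13.png

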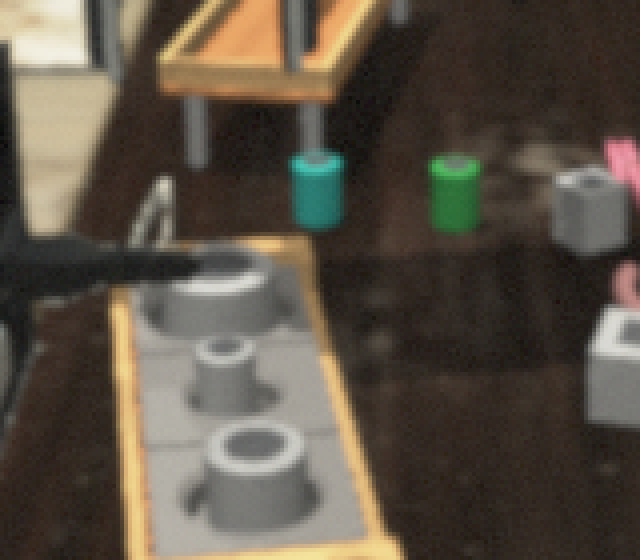

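All three dies are upright in their pockets: large (320,250), small (325,135) and medium at the top edge of the picture. The stacked tray's wall (z 54–73 mm) would share space with the overhanging plug (z≈60–73 mm). Before stacking I'll check gently with the shut fingertips whether the plug is solid.

carry_out(motion="0.13 0.82 0 0 0 0 1;0.13 0.82 0 0 0 0 1;0.12 0.82 0 0 0 0 1;0 0 0 0 0 0 1;0 0 0 0 0 0 1")

```text
time: 19.4
eef_pos: [0.6276, 0.1542, 0.0913]
tool_rot: [[0.987, 0.162, -0.0], [0.162, -0.987, -0.0], [-0.0, -0.0, -1.0]]
contact_force: [-0.0, -1.0, -0.5]
finger_gap: 0.005
```

carry_out(motion="0 0 0 0 0 0 1;0 0 0 0 0 0 1;0 0 0 0 0 0 1;0 0 -0.8 0 0 0 1;0 0 -0.7 0 0 0 1")

```text
time: 19.82
eef_pos: [0.6281, 0.1531, 0.0616]
tool_rot: [[0.987, 0.16, 0.001], [0.16, -0.987, 0.0], [0.001, -0.0, -1.0]]
contact_force: [0.0, -0.6, -0.5]
finger_gap: 0.001
```

```bash
python3 look.py side 14 220 380 200 320 5
```

```text
19.8667 [0.6267 0.1529 0.0586] 0.003034911429076121 [-1.1634 -0.9351 -4.5108]
```

View pics/side14.png

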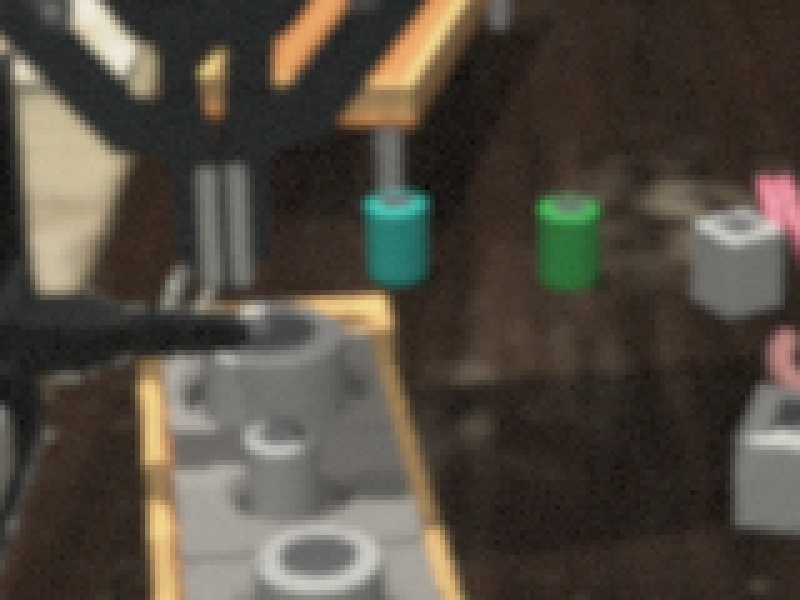

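carry_out(motion="0 0 -0.15 0 0 0 1;0 0 -0.15 0 0 0 1;0 0 -0.1 0 0 0 1;0 0 -0.1 0 0 0 1;0 0 0 0 0 0 1")

```text
time: 20.28
eef_pos: [0.6278, 0.1536, 0.0516]
tool_rot: [[0.987, 0.16, -0.0], [0.16, -0.987, 0.0], [-0.0, -0.0, -1.0]]
contact_force: [-0.1, 1.2, 0.1]
finger_gap: 0.004
```

carry_out(motion="0 0 -0.1 0 0 0 1;0 0 -0.1 0 0 0 1;0 0 0 0 0 0 1")

```text
time: 20.53
eef_pos: [0.6277, 0.1536, 0.0473]
tool_rot: [[0.987, 0.16, -0.0], [0.16, -0.987, -0.0], [-0.0, 0.0, -1.0]]
contact_force: [-0.2, -0.3, -0.3]
finger_gap: -0.006
```

carry_out(motion="0 0 -0.12 0 0 0 1;0 0 -0.12 0 0 0 1;0 0 -0.12 0 0 0 1;0 0 -0.12 0 0 0 1;0 0 0 0 0 0 1")

```text
time: 20.95
eef_pos: [0.6276, 0.1535, 0.0374]
tool_rot: [[0.987, 0.16, -0.001], [0.16, -0.987, -0.0], [-0.001, 0.0, -1.0]]
contact_force: [-0.3, -0.5, 0.0]
finger_gap: -0.0
```

```bash
python3 look.py side 15 220 380 200 320 5;python3 look.py wrist 15 160 480 160 440 2
```

```text
21.0 [0.6277 0.1536 0.0377] 0.00024399013016024695 [0.2609 0.4322 1.366 ]
21.05 [0.6277 0.1536 0.0378] -0.0014870721739368674 [-0.1602  0.1509 -0.6607]
```

View pics/side15.png

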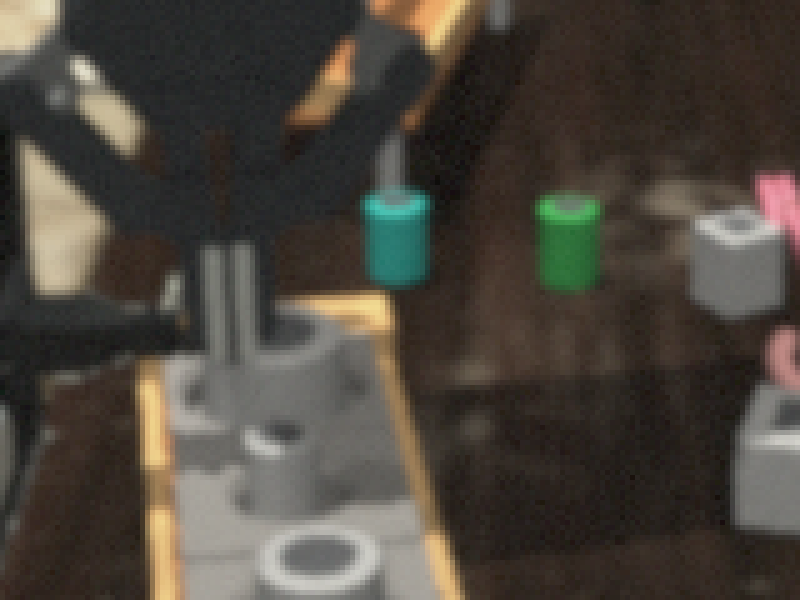

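View pics/wrist15.png

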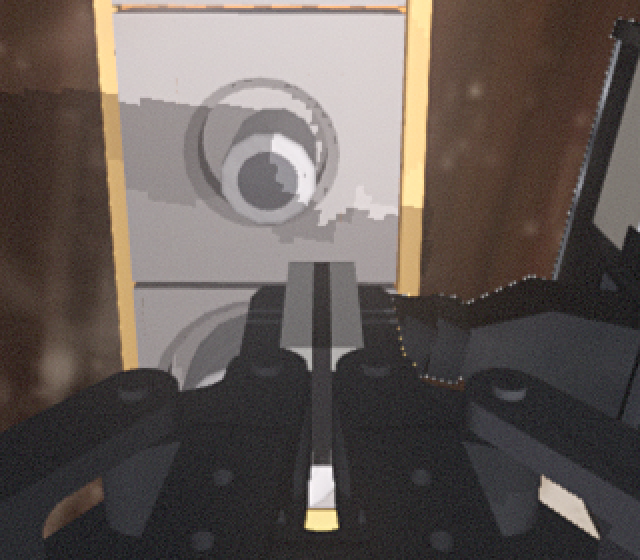

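The shut fingertips went from above the plug to below its level, in its space, with no force (under 1.5 N, noise), so the plug tip won't block the tray. Raising and moving to the upper tray's handle.

carry_out(motion="0 0 1 0 0 0 1;0 0 1 0 0 0 1;0 -0.5 1 0 0 0 1;0 -0.96 1 0 0 0 1;-0.1 -0.96 0 0 0 -0.5 -0.3")

```text
time: 21.47
eef_pos: [0.6274, 0.105, 0.1216]
tool_rot: [[0.994, 0.11, 0.005], [0.11, -0.994, 0.001], [0.005, -0.0, -1.0]]
contact_force: [1.2, -0.3, -0.0]
finger_gap: 0.126
```

carry_out(motion="-0.1 -0.96 0 0 0 -0.5 -0.3;-0.1 -0.96 0 0 0 -0.5 -0.3;-0.1 -0.96 0 0 0 -0.5 -0.3;-0.1 -0.96 0 0 0 -0.5 -0.3;-0.1 -0.96 0 0 0 -0.5 -0.3")

```text
time: 21.88
eef_pos: [0.6152, 0.0073, 0.1172]
tool_rot: [[0.987, -0.158, -0.001], [-0.158, -0.987, -0.0], [-0.001, 0.0, -1.0]]
contact_force: [0.0, 0.3, 0.5]
finger_gap: 0.649
```

carry_out(motion="-0.1 -0.96 0 0 0 -0.3 -0.3;-0.1 -0.96 0 0 0 0 -0.3;-0.1 -0.96 0 0 0 0 -0.3;-0.1 -0.96 0 0 0 0 -0.3;-0.1 -0.96 0 0 0 0 -0.3")

```text
time: 22.3
eef_pos: [0.605, -0.0886, 0.1172]
tool_rot: [[0.982, -0.186, -0.001], [-0.186, -0.982, -0.0], [-0.001, 0.0, -1.0]]
contact_force: [1.1, -0.6, 0.2]
finger_gap: 0.65
```

carry_out(motion="-0.1 -0.96 0 0 0 0 -0.3;-0.1 -0.96 0 0 0 0 -0.3;-0.1 -0.96 0 0 0 0 -0.3;-0.1 -0.96 0 0 0 0 -0.3;0 0 0 0 0 0 -0.3")

```text
time: 22.72
eef_pos: [0.5962, -0.1688, 0.1173]
tool_rot: [[0.982, -0.19, -0.002], [-0.19, -0.982, -0.002], [-0.001, 0.002, -1.0]]
contact_force: [-0.9, -1.3, -0.9]
finger_gap: 0.648
```

carry_out(motion="0 0 0 0 0 0 -0.3;0 0 0 0 0 0 -0.3")

```text
time: 22.88
eef_pos: [0.5975, -0.1634, 0.1174]
tool_rot: [[0.983, -0.185, -0.001], [-0.185, -0.983, 0.001], [-0.001, -0.001, -1.0]]
contact_force: [-0.2, 0.4, -0.3]
finger_gap: 0.652
```

```bash
python3 look.py wrist 16 0 640 0 480 1
python3 - <<'E'
from h import *
from bench import env
o=env.get_obs();R=o["tool_rot"];print(np.degrees(np.arctan2(R[1,0],R[0,0])))
c=load("wrist16.npz");w=cloud(c)
m=(w[...,2]>.095)&(w[...,2]<.105)&(abs(w[...,0]-.597)<.05)&(abs(w[...,1]+.21)<.07)
P=w[m];print(len(P),cv2.minAreaRect((P[:,:2]*1e3).astype(np.float32)),P.mean(0))
E
```

```text
22.9333 [ 0.5977 -0.163   0.1176] 0.6485719874561375 [ 0.1781  0.2132 -0.606 ]
-10.588772196764427
3336 ((598.7666015625, -209.72259521484375), (83.80908203125, 13.731328964233398), 79.60075378417969) [ 0.5991 -0.2063  0.0996]
```

View pics/wrist16.png

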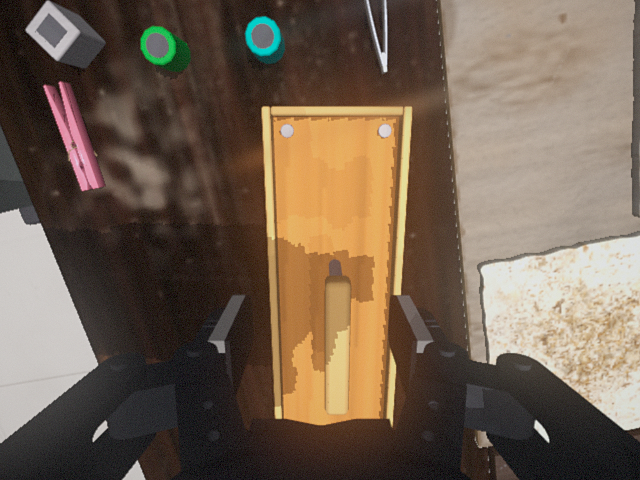

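carry_out(motion="0 -0.79 0 0 0 0 -0.3;0 -0.78 0 0 0 0 -0.3;0 -0.78 -0.5 0 0 0 -0.3;0 0 -0.9 0 0 0 -0.3;0 0 -0.9 0 0 0 -0.3")

```text
time: 23.35
eef_pos: [0.5979, -0.2109, 0.0715]
tool_rot: [[0.983, -0.184, 0.001], [-0.184, -0.983, -0.0], [0.001, 0.0, -1.0]]
contact_force: [0.3, 0.3, -0.2]
finger_gap: 0.645
```

carry_out(motion="0 0 -0.6 0 0 0 -0.3;0 0 -0.35 0 0 0 -0.3;0 0 0 0 0 0 -0.3;0 0 0 0 0 0 1;0 0 0 0 0 0 1")

```text
time: 23.77
eef_pos: [0.5983, -0.2105, 0.0539]
tool_rot: [[0.983, -0.183, 0.001], [-0.183, -0.983, -0.0], [0.001, 0.0, -1.0]]
contact_force: [0.6, 0.2, 0.3]
finger_gap: 0.375
```

carry_out(motion="0 0 0 0 0 0 1;0 0 0 0 0 0 1;0 0 0 0 0 0 1;0 0 0 0 0 0 1;0 0 0 0 0 0 1")

```text
time: 24.18
eef_pos: [0.5982, -0.2106, 0.0538]
tool_rot: [[0.983, -0.183, 0.001], [-0.183, -0.983, -0.0], [0.001, 0.0, -1.0]]
contact_force: [-0.2, 1.1, 6.1]
finger_gap: 0.152
```

```bash
python3 look.py side 17 220 400 120 260 4
```

```text
24.2333 [ 0.5982 -0.2106  0.0539] 0.15257809429855584 [-2.0008  0.8045  6.6173]
```

View pics/side17.png

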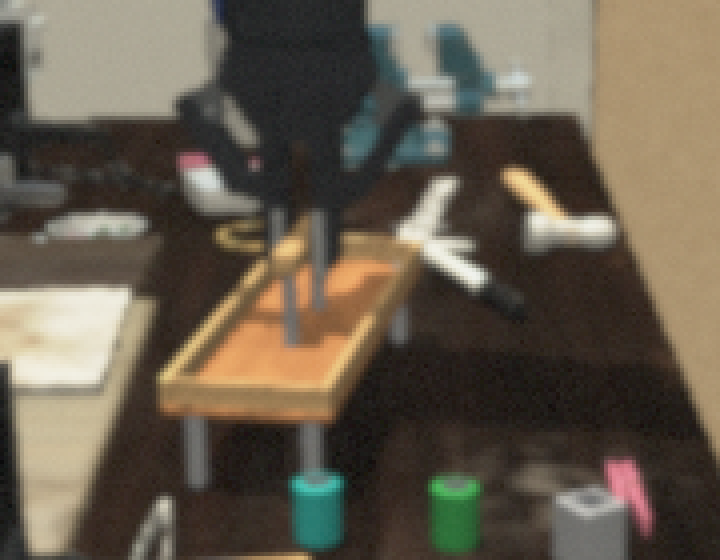

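carry_out(motion="0 0 0.4 0 0 0 1;0 0 0.8 0 0 0 1;0 0 0.8 0 0 0 1;0 0 0.8 0 0 0 1;0 0 0.8 0 0 0 1")

```text
time: 24.65
eef_pos: [0.5977, -0.2105, 0.1263]
tool_rot: [[0.983, -0.184, -0.0], [-0.184, -0.983, 0.0], [-0.0, 0.0, -1.0]]
contact_force: [-0.2, 0.1, -2.7]
finger_gap: 0.151
```

```bash
python3 look.py side 18 200 420 80 260 3.3
```

```text
24.7 [ 0.5989 -0.211   0.1294] 0.15206773141208524 [ 2.0331 -0.0801  1.166 ]
```

View pics/side18.png

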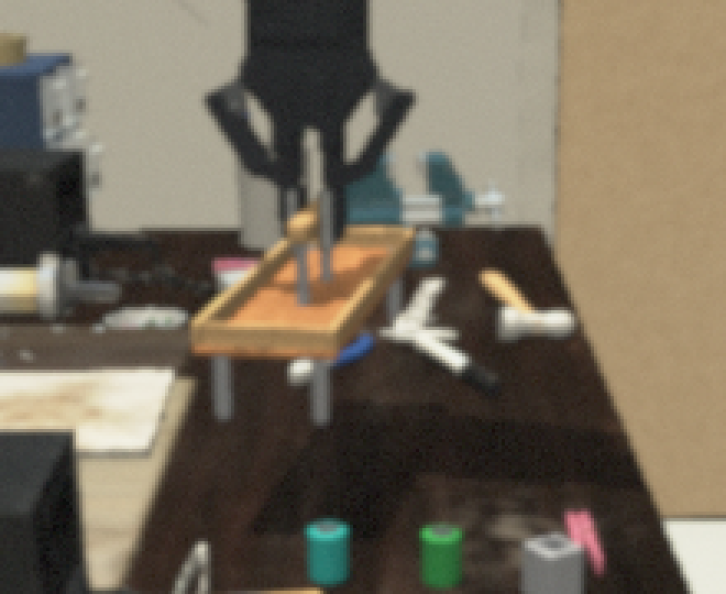

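The tray is lifted level. Carrying it over while turning about +19.5°.

carry_out(motion="0 0.5 0 0 0 0.35 1;0.02 0.8 0 0 0 0.35 1;0.02 0.8 0 0 0 0.35 1;0.02 0.8 0 0 0 0.35 1;0.02 0.8 0 0 0 0.35 1")

```text
time: 25.12
eef_pos: [0.5992, -0.134, 0.1245]
tool_rot: [[1.0, 0.004, -0.001], [0.004, -1.0, 0.001], [-0.001, -0.001, -1.0]]
contact_force: [-0.0, 0.6, -3.6]
finger_gap: 0.149
```

carry_out(motion="0.02 0.8 0 0 0 0.3 1;0.02 0.8 0 0 0 0.3 1;0.02 0.8 0 0 0 0.3 1;0.02 0.8 0 0 0 0.3 1;0.02 0.8 0 0 0 0.3 1")

```text
time: 25.53
eef_pos: [0.6014, -0.0549, 0.125]
tool_rot: [[0.987, 0.158, -0.0], [0.158, -0.987, -0.0], [-0.0, 0.0, -1.0]]
contact_force: [0.9, -1.2, -3.8]
finger_gap: 0.152
```

carry_out(motion="0.02 0.8 0 0 0 0 1;0.02 0.8 0 0 0 0 1;0.02 0.8 0 0 0 0 1;0.02 0.8 0 0 0 0 1;0.02 0.8 0 0 0 0 1")

```text
time: 25.95
eef_pos: [0.6033, 0.025, 0.125]
tool_rot: [[0.988, 0.157, -0.0], [0.157, -0.988, 0.0], [-0.0, -0.0, -1.0]]
contact_force: [-0.4, 0.2, -3.3]
finger_gap: 0.154
```

carry_out(motion="0.02 0.8 0 0 0 0 1;0.02 0.8 0 0 0 0 1;0.02 0.8 0 0 0 0 1;0.02 0.8 0 0 0 0 1;0.02 0.8 0 0 0 0 1")

```text
time: 26.37
eef_pos: [0.6052, 0.1051, 0.125]
tool_rot: [[0.988, 0.157, -0.0], [0.157, -0.988, -0.0], [-0.0, -0.0, -1.0]]
contact_force: [-0.3, 0.3, -3.5]
finger_gap: 0.151
```

carry_out(motion="0.02 0.8 0 0 0 0 1;0.02 0.8 0 0 0 0 1;0.02 0.8 0 0 0 0 1;0.02 0.6 0 0 0 0 1;0.02 0.4 0 0 0 0 1")

```text
time: 26.78
eef_pos: [0.6071, 0.1735, 0.1249]
tool_rot: [[0.988, 0.157, -0.0], [0.157, -0.988, 0.0], [-0.0, -0.0, -1.0]]
contact_force: [-0.8, 0.2, -3.4]
finger_gap: 0.154
```

carry_out(motion="0 0 0 0 0 0 1;0 0 0 0 0 0 1;0 0 0 0 0 0 1")

```text
time: 27.03
eef_pos: [0.6075, 0.1703, 0.125]
tool_rot: [[0.988, 0.154, -0.0], [0.154, -0.988, -0.001], [-0.0, 0.001, -1.0]]
contact_force: [0.6, 0.2, -2.6]
finger_gap: 0.153
```

```bash
python3 look.py top 19 130 330 120 270 4;python3 look.py side 19 180 420 120 340 2.7
python3 - <<'E'
from h import *
from bench import env
o=env.get_obs();R=o["tool_rot"];print(np.degrees(np.arctan2(R[1,0],R[0,0])))
c=load("top19.npz");w=cloud(c);z=w[...,2]
m=((z>.105)&(z<.139)).astype(np.uint8);m[:,:130]=0;m[:,330:]=0;m[:100]=0;m[280:]=0
P=w[m>0];print(len(P),np.percentile(P[:,2],[5,50,95]))
E
```

```text
27.0833 [0.6075 0.1703 0.125 ] 0.15213777975990067 [-0.063   0.3791 -3.5085]
27.1333 [0.6075 0.1703 0.125 ] 0.15091493989128332 [-0.6537 -0.5946 -2.7011]
8.861101222289497
4366 [0.1159 0.1188 0.1328]
```

View pics/top19.png

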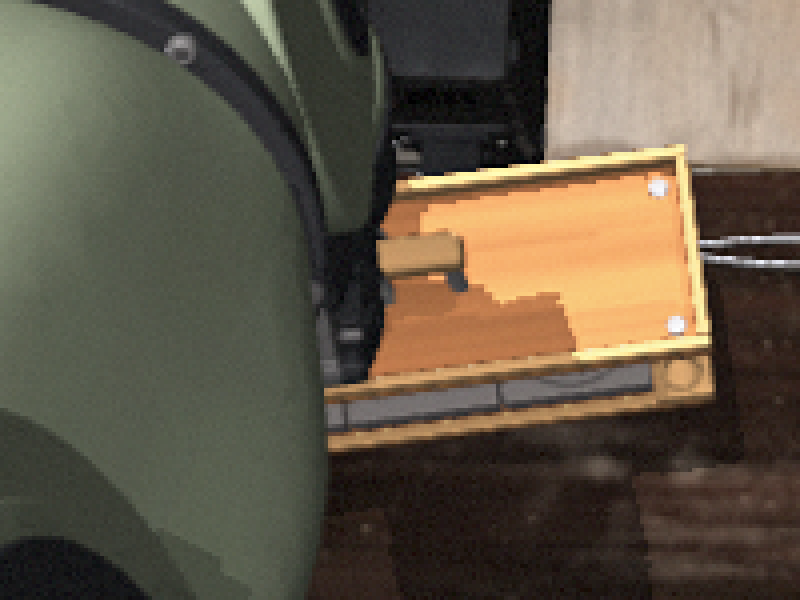

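View pics/side19.png

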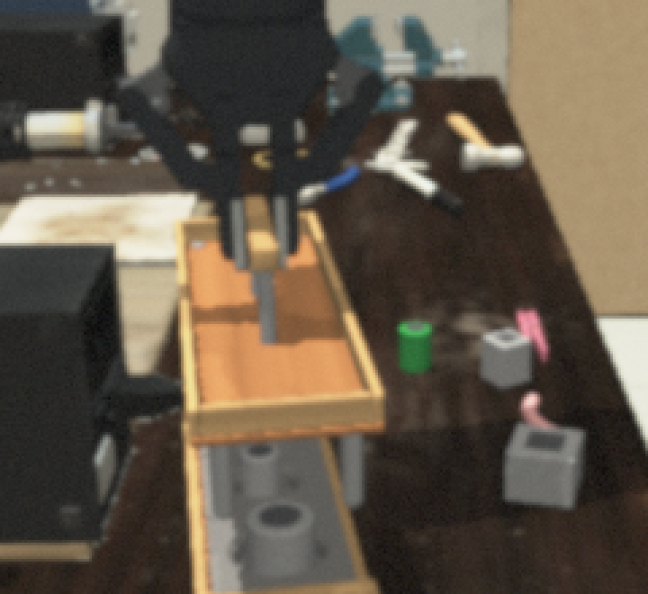

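Run:
```python
from h import *
c0=load("top0.npz");z0=cloud(c0)[...,2];print("floor0",np.median(z0[205:235,490:512]))
c=load("top19.npz");w=cloud(c);z=w[...,2];print("floor now",np.median(z[170:195,260:285]))
im=c["img"];hsv=cv2.cvtColor(im,cv2.COLOR_BGR2HSV)
m=((hsv[...,1]<60)&(hsv[...,2]>150)).astype(np.uint8)
zs=np.median(z[170:195,260:285])
L=[]
for u,v in((294,167),(299,201)):
    s=m[v-5:v+6,u-5:u+6];y,x=np.nonzero(s);p=(u-5+x.mean(),v-5+y.mean());r=ray(c,p,zs+.001)[0];L.append(r);print(len(x),p,r)
a=np.radians(8.94);R=np.array([[np.cos(a),-np.sin(a)],[np.sin(a),np.cos(a)]])
S=[R@[.029,-.118]+[.6086,.173],R@[-.029,-.118]+[.6086,.173]]
for l,s in zip(L,S): print("socket-leg mm",(s-l[:2])*1e3)
d=L[0]-L[1];print("yaw",np.degrees(np.arctan2(d[1],d[0])),np.hypot(*d[:2]))
# rim far edge yaw: fit wall tops
P=w[130:230,230:320];q=P[(P[...,2]>.128)&(P[...,2]<.139)];print(len(q),np.median(q[:,2]))
print(cv2.minAreaRect((q[:,:2]*1e3).astype(np.float32)))
```

```text
floor0 nan
floor now nan
18 (np.float64(294.22222222222223), np.float64(166.5)) [nan nan nan]
17 (np.float64(298.5882352941176), np.float64(200.88235294117646)) [nan nan nan]
socket-leg mm [nan nan]
socket-leg mm [nan nan]
yaw nan nan
732 0.13187714854938604
((641.3737182617188, 105.60334777832031), (134.27857971191406, 122.66545104980469), 8.770395278930664)
```

Run:
```python
from h import *
c0=load("top0.npz");z0=cloud(c0)[...,2];f0=np.nanmedian(z0[205:235,490:512]);print("floor0",f0)
c=load("top19.npz");w=cloud(c);z=w[...,2];f=np.nanmedian(z[170:195,260:285]);print("floor now",f)
S0=[]
def studs(c,pts,zs):
    hsv=cv2.cvtColor(c["img"],cv2.COLOR_BGR2HSV);m=((hsv[...,1]<60)&(hsv[...,2]>150)).astype(np.uint8);L=[]
    for u,v in pts:
        s=m[v-5:v+6,u-5:u+6];y,x=np.nonzero(s);L.append(ray(c,(u-5+x.mean(),v-5+y.mean()),zs)[0][:2])
    return np.array(L)
A=studs(c0,[(385,184),(379,215),(516,211),(511,242)],f0+.001)
print("orig legs ctr",A.mean(0),np.hypot(*(A[0]-A[1])),np.hypot(*(A[0]-A[2])))
L=studs(c,[(294,167),(299,201)],f+.001)
a=np.radians(8.94);R=np.array([[np.cos(a),-np.sin(a)],[np.sin(a),np.cos(a)]])
S=np.array([R@[.029,-.118]+[.6086,.173],R@[-.029,-.118]+[.6086,.173]])
print("socket-leg mm",(S-L)*1e3)
d=L[0]-L[1];print("yaw",np.degrees(np.arctan2(d[1],d[0])),np.hypot(*d))
# front/back wall outer edge lines: rim points by rows
```

```text
floor0 0.04743138470418762
floor now 0.11825749937461005
orig legs ctr [ 0.5969 -0.2105] 0.057926703520582164 0.2358498310824917
socket-leg mm [[2.5478 2.9181]
 [2.5861 2.6148]]
yaw 8.63812284874351 0.057991447588572456
```

Leg studs are offset from the sockets by (+2.5, +2.8) mm in the top view, and the TCP arithmetic gives (+1.5, +2.4). Correcting, then lowering part-way.

carry_out(motion="0.1 0.13 -0.4 0 0 0 1;0 0 -0.6 0 0 0 1;0 0 -0.6 0 0 0 1;0 0 -0.4 0 0 0 1;0 0 0 0 0 0 1")

```text
time: 27.55
eef_pos: [0.6087, 0.1737, 0.083]
tool_rot: [[0.988, 0.155, -0.003], [0.155, -0.988, -0.001], [-0.003, 0.0, -1.0]]
contact_force: [-1.0, -0.4, -3.5]
finger_gap: 0.149
```

carry_out(motion="0 0 0 0 0 0 1;0 0 0 0 0 0 1")

```text
time: 27.72
eef_pos: [0.6098, 0.174, 0.0855]
tool_rot: [[0.988, 0.155, 0.001], [0.155, -0.988, 0.0], [0.001, -0.0, -1.0]]
contact_force: [0.6, -0.2, -3.1]
finger_gap: 0.152
```

```bash
python3 look.py top 20 130 330 120 270 4;python3 look.py side 20 180 380 200 380 3.2
python3 - <<'E'
from h import *
c=load("top20.npz");w=cloud(c);z=w[...,2];f=np.nanmedian(z[180:200,260:285]);print("floor now",f)
hsv=cv2.cvtColor(c["img"],cv2.COLOR_BGR2HSV);m=((hsv[...,1]<60)&(hsv[...,2]>150)).astype(np.uint8)
a=np.radians(8.94);R=np.array([[np.cos(a),-np.sin(a)],[np.sin(a),np.cos(a)]])
for s in(1,-1):
    S=R@[.029*s,-.118]+[.6086,.173];u,v=np.round(proj(c,[*S,f+.001])[0]).astype(int)
    y,x=np.nonzero(m[v-6:v+7,u-6:u+7]);L=ray(c,(u-6+x.mean(),v-6+y.mean()),f+.001)[0][:2];print(len(x),"socket-leg mm",(S-L)*1e3)
E
```

```text
27.7667 [0.6098 0.1741 0.0856] 0.15049647472208721 [-0.4024 -0.4194 -4.1183]
27.8167 [0.6097 0.1741 0.0856] 0.1490480569440332 [-0.1599  0.5406 -3.0239]
floor now 0.07862756154193284
15 socket-leg mm [ 0.1366 -0.5849]
16 socket-leg mm [ 0.3647 -1.0726]
```

View pics/side20.png

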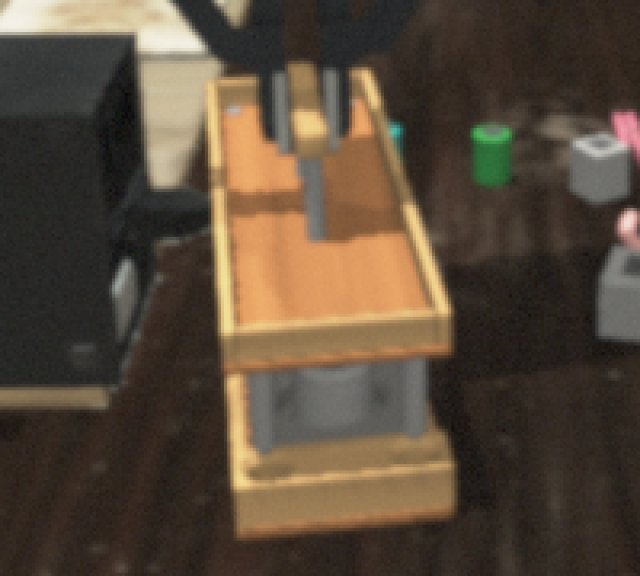

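Within 1 mm. A small y correction, then a slow descent while watching the force.

carry_out(motion="0 -0.04 -0.2 0 0 0 1;0 0 -0.2 0 0 0 1;0 0 -0.15 0 0 0 1;0 0 0 0 0 0 1")

```text
time: 28.15
eef_pos: [0.609, 0.1731, 0.0732]
tool_rot: [[0.988, 0.155, -0.001], [0.155, -0.988, -0.0], [-0.001, 0.0, -1.0]]
contact_force: [-0.3, 0.6, -2.8]
finger_gap: 0.155
```

carry_out(motion="0 0 -0.15 0 0 0 1;0 0 -0.15 0 0 0 1;0 0 0 0 0 0 1;0 0 0 0 0 0 1")

```text
time: 28.48
eef_pos: [0.6093, 0.1732, 0.0678]
tool_rot: [[0.988, 0.155, -0.0], [0.155, -0.988, -0.0], [-0.0, 0.0, -1.0]]
contact_force: [0.3, 0.2, -3.4]
finger_gap: 0.15
```

carry_out(motion="0 0 -0.05 0 0 0 1;0 0 -0.05 0 0 0 1;0 0 0 0 0 0 1;0 0 0 0 0 0 1")

```text
time: 28.82
eef_pos: [0.6094, 0.1732, 0.066]
tool_rot: [[0.988, 0.155, -0.0], [0.155, -0.988, 0.0], [-0.0, -0.0, -1.0]]
contact_force: [-0.1, -0.5, -3.2]
finger_gap: 0.151
```

```bash
python3 look.py side 21 180 380 200 380 3.2
```

```text
28.8667 [0.6094 0.1732 0.066 ] 0.15067726943331824 [ 0.0191 -0.2613 -2.8356]
```

View pics/side21.png

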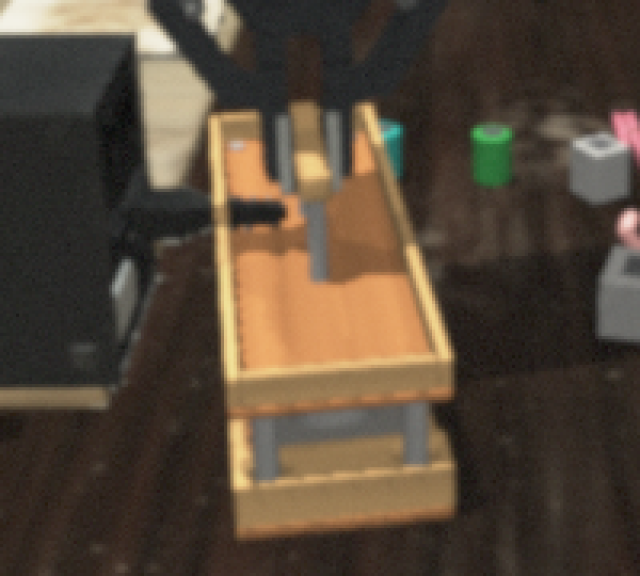

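carry_out(motion="0 0 -0.05 0 0 0 1;0 0 0 0 0 0 1;0 0 0 0 0 0 1")

```text
time: 29.12
eef_pos: [0.6097, 0.1733, 0.0658]
tool_rot: [[0.988, 0.155, 0.001], [0.155, -0.988, 0.0], [0.001, -0.0, -1.0]]
contact_force: [-2.9, -0.4, 9.7]
finger_gap: 0.153
```

carry_out(motion="0 0 0 0 0 0 0.2;0 0 0 0 0 0 -0.1;0 0 0 0 0 0 -0.1;0 0 0 0 0 0 -0.1;0 0 0 0 0 0 -0.1")

```text
time: 29.53
eef_pos: [0.6094, 0.1732, 0.0649]
tool_rot: [[0.988, 0.155, -0.0], [0.155, -0.988, -0.0], [-0.0, 0.0, -1.0]]
contact_force: [0.1, 0.0, 0.2]
finger_gap: 0.556
```

carry_out(motion="0 0 0.4 0 0 0 -0.1;0 0 0.8 0 0 0 -0.1;0 0 1 0 0 0 -0.1;0 0 1 0 0 0 -0.1;0 0 1 0 0 0 -0.1")

```text
time: 29.95
eef_pos: [0.6094, 0.1732, 0.1505]
tool_rot: [[0.988, 0.155, 0.0], [0.155, -0.988, -0.0], [0.0, 0.0, -1.0]]
contact_force: [-1.1, 0.6, -0.4]
finger_gap: 0.551
```

carry_out(motion="-0.7 -0.9 0.5 0 0 0 -0.1;-0.7 -0.9 0.5 0 0 0 -0.1;-0.7 -0.9 0 0 0 0 -0.1;-0.7 -0.9 0 0 0 0 -0.1;-0.7 -0.9 0 0 0 0 -0.1")

```text
time: 30.37
eef_pos: [0.5387, 0.0824, 0.1698]
tool_rot: [[0.988, 0.155, 0.001], [0.155, -0.988, 0.0], [0.001, 0.0, -1.0]]
contact_force: [1.0, 0.5, 0.5]
finger_gap: 0.553
```

carry_out(motion="-0.7 -0.9 0 0 0 0 -0.1;-0.7 -0.9 0 0 0 0 -0.1;-0.7 -0.9 0 0 0 0 -0.1;-0.7 -0.9 0 0 0 0 -0.1;0 0 0 0 0 0 -0.1")

```text
time: 30.78
eef_pos: [0.4814, 0.0078, 0.1698]
tool_rot: [[0.988, 0.151, -0.001], [0.151, -0.988, -0.001], [-0.001, 0.001, -1.0]]
contact_force: [-0.5, -1.0, 0.6]
finger_gap: 0.55
```

```bash
python3 look.py top 22 0 640 0 480 1;python3 look.py side 22 180 380 200 380 3.2
python3 - <<'E'
from h import *
c=load("top22.npz");w=cloud(c);z=w[...,2]
m=((z>.068)&(z<.078)).astype(np.uint8);m[:,:130]=0;m[:,330:]=0;m[:165]=0;m[260:]=0
n,l,st,ce=cv2.connectedComponentsWithStats(m,connectivity=8);print(st[1:,4])
P=w[m>0];print("rim z",np.median(P[:,2]))
for q,nm in((P[P[:,1]<.06],"-y end"),(P[P[:,1]>.28],"+y end")): print(nm,len(q),np.median(q[:,2]))
print(cv2.minAreaRect((P[P[:,0]<.668][:,:2]*1e3).astype(np.float32)))
E
```

```text
30.8333 [0.4828 0.0096 0.1698] 0.5507348895592059 [0.4839 0.7003 1.0785]
30.8833 [0.4835 0.0108 0.1696] 0.5478616851066505 [-0.2262  0.8339 -0.1045]
[947   8]
rim z 0.07244579569001819
-y end 0 nan
+y end 241 0.07247288113445027
((608.5424194335938, 216.47918701171875), (98.30625915527344, 178.19955444335938), 8.875711441040039)
  return _methods._mean(a, axis=axis, dtype=dtype,
  ret = ret.dtype.type(ret / rcount)
```

View pics/top22.png

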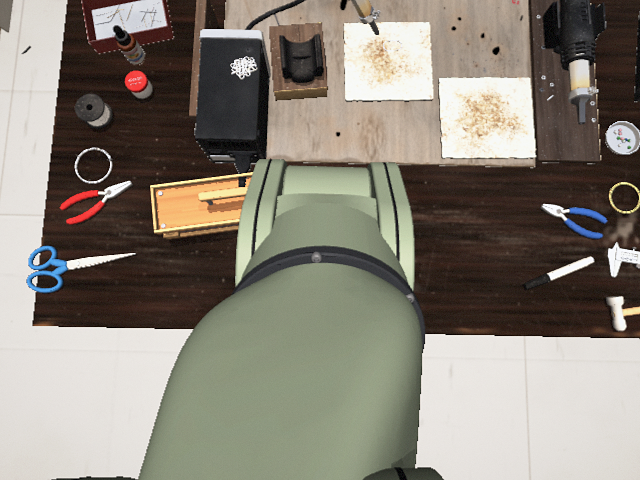

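View pics/side22.png

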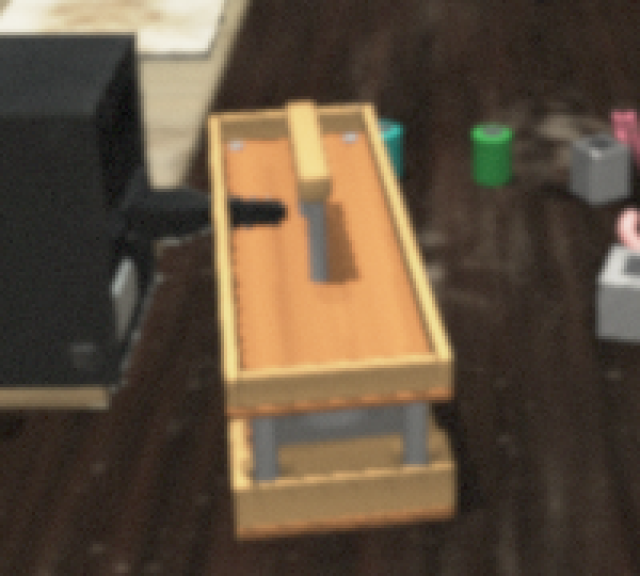

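The +y end of the rim is at z 0.0725 (nominal 0.073). I'll check the −y end from the side camera.

Run:
```python
from h import *
w=cloud(load("side22.npz"));
for lo,hi in((.03,.06),(.29,.32)):
    P=w[(w[...,1]>lo)&(w[...,1]<hi)&(w[...,0]>.55)&(w[...,0]<.68)&(w[...,2]>.05)&(w[...,2]<.085)]
    print(lo,len(P),np.percentile(P[:,2],[50,90,97]))
```

```text
0.03 390 [0.0658 0.0731 0.0739]
0.29 1059 [0.0656 0.0731 0.0737]
```

Both ends are level at 0.073, so it is fully seated. Handing in.

```bash
python3 -c "
from bench import env
print(env.hand_in())"
```

```text
the job is handed in; nothing more can be done
None
```

The job is done and handed in at about 31 s. The three round dies stand upright in their matching pockets. The upper tray is stacked on the lower tray and released. I never reached for the square dies or the green and turquoise look-alikes, and they looked unmoved in the side views.

**Final checks:** After release the rim measured 72.5 mm (top camera, +y end) and about 73 mm at both ends (side camera), against 73 mm nominal. That means all four legs are fully down. The side pictures showed each die seated before the tray went on. In the last top picture the arm hid the −y half of the tray, so I checked that end from the side camera only.

**What went wrong or disagreed:**
- **First grasp:** my first try at the medium die closed above it. The real fingertips sit about 21 mm higher than the reported TCP, so I remeasured and regrasped with no harm done.
- **Black plug:** the plug overhanging the lower tray looked as if it would block the stacking. I felt for it with the shut fingertips and met no resistance. In the final pictures it appears to pass through the tray wall.

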